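# Fit the trimming head and start the tabletop wheel

## Robot

A 6-joint arm with a two-finger parallel gripper is mounted at the origin on a cart in front of the work surface, level with it; the furniture and walls round the work are solid. World frame = base frame: x ahead of the robot, y to its left, z up, the work surface at z = 0. Lengths are in m, angles in rad, forces in N, time in s.
With the tool pointing down it reaches from about 0.3 to 0.95 m from the base axis. Payload 3.1 kg.
Tool frame: the origin (TCP) lies at the very end of the fingers, on their centre line; the grasp point (between the pads) lies 19 mm behind it (grasp_offset is the distance from the TCP to the grasp point, in m); z points along the fingers, y is the direction in which the jaws open and shut (so a half turn about z gives the same grasp; the last joint's range is limited). The gripper opens to 85 mm and grips with 20 to 120 N. Pads are 22 mm wide; open, the fingers measure 114 mm over their backs; the gripper's body (76 mm by 85 mm) begins 54 mm behind the grasp point. The pads swing forward as they close: fully open they stand 13 mm farther back than shut.
Start: joints at [1.243, 0.308, 1.634, -0, 1.2, -0.07], TCP at [0.159, 0.604, 0.231] pointing down, gripper open.
Joint ranges: [-3.06, 3.06], [-0.79, 1.96], [0.05, 2.63], [-1.19, 4.34], [0.05, 2.64], [-2.94, 2.94]. Speed limits (rad/s): [2.79, 2.79, 3.14, 3.14, 3.14, 3.14].

## Interface

Orientations are given as a 3x3 rotation matrix whose columns are the frame's x, y, z axes.
In Python, from plant import state, capture, job_done, grasp_offset gives the robot as it stands.
- The arm moves only by the tool play_rows, never from a script. Its arguments are lists of equal length, an entry for each row: "hand": the closure in counts, from 0 (fully open) to 255 (shut); "slide": the shift along the tool's x, y, z in m, a list of three; "spin": the turn about the tool's z in rad. In form: {"hand": [hand, ...], "slide": [[dx, dy, dz], ...], "spin": [spin, ...]}. A call has 1 to 10 rows; each row is the pose to reach, as a shift and turn from the pose commanded when the call began, along the tool's axes at that moment; what a row does not reach only later rows make up. A row lasts 1/12 s, in which the tool goes at most 41.7 mm and 7.16 degrees, less where a joint would pass 70% of its speed; a pose out of reach is approached as far as the arm can. A call with a gripper value outside its range is refused whole. The fingers move at their own pace and stop on an object; "squeeze" is the grip in N (left out, the last holds). Time passes only in rows, so rows that repeat a pose let the fingers close. It gives the time, the measured TCP pose, the force and the opening at its end, in the units of the state.
- state(): the state, without advancing time (a new reading comes with each control period).
- capture(name): name is "scene" or "side" or "wrist"; returns a dict with "frame" (400x640x3 uint8, red, green, blue), "K" (3x3 intrinsics, pixels), "R" (3x3) and "t" (3): a world point X has camera coordinates R X + t. Camera axes: x right, y down, z forward; pixel columns grow to the right and rows downward; lengths in m; the calibration is good to about 2 mm. A picture is of the moment at which its call begins. There is no depth.
- job_done(): hands the job in, once; it reports no verdict.
The state is a dict: "t": time; "joint_positions": joint angles; "joint_vel": joint speeds; "joint_efforts": joint torques, N m; "ee_pos": TCP position; "eef_rot": TCP orientation; "force": force on the tool from outside, world axes, zero at the start; "moment": the same for the moment, N m; "finger_gap": finger opening in m.
Only numpy, scipy, OpenCV 4.12 (cv2) and the standard library are available. Lean on these libraries where they do the work, as an engineer would, in place of code of your own. Each camera call takes 0.05 s, during which the arm holds its last target.

## Task

With the yellow splash cover still shut over the switch, pick up the loose trimming head, turn it so that the flat in its D-shaped bore matches the flat on the wheel's spindle, and set it down fully home on the spindle. Then flip the yellow cover up and back until it stays open by itself, and press the raised near end of the green rocker beneath it to switch the wheel on. Leave the cover open, the head seated, and the bowl, jar and red tin where they stand.

Things in the scene. Friction and masses are not known exactly. Their poses are not given: they have to be found in the camera images.
- potters_wheel: Tabletop electric potter's wheel, cream housing 240 x 310 mm, flat deck 80 mm above the table, fixed. Origin: centre of its underside; x points to its back, y to its left, z up. On the deck: at y -62 mm the spindle inside a round splash pan (178 mm across, rim 101 mm above the table); at y +100 mm the switch under its yellow cover. A small fixed speed dial stands behind the cover.
- wheel_head: Loose trimming head, 0.26 to 0.42 kg: aluminium disc 110 mm across and 12 mm thick, on it a black round chuck 46 mm across (aluminium core on top) reaching to 52 mm: grip this. Origin: centre of the underside, z up. A D-shaped bore goes right through: 27 mm across, flat 8.5 mm from the axis on the -x side, where a red line marks the disc. It lies chuck up on the table.
- spindle_seat (a point): Centre of the top face of the spindle's 60 mm aluminium flange, 105 mm above the table, on the spindle axis, z up; it turns with the spindle. The steel D spindle rises 36 mm from it (upper 8 mm tapered): 24 mm across, its flat 7 mm from the axis on the -x side, where a red line marks the flange. Seated, the head's underside lies on this face with its x along this x (fits within about 9 degrees).
- spindle (a joint): Spindle angle in rad, 0 with the flat to the wheel's front, growing anticlockwise seen from above; it is stiff (about 0.12 N m) and stays as it stands. The head is turned to suit it (up to about 1.5 rad).
- cover_tab (a point): Middle of the yellow cover's finger tab: rounded block on the cover's front edge, 36 mm along y, 12 mm thick along x, reaching from 20 mm below this point (the cover's top plate) to 15 mm above it when shut. Turns with the cover: x points to the hinge, y along the hinge. Shut, it is 130 mm above the table and 102 mm in front of and 26 mm above the hinge axis. Best pinched at its two y ends.
- cover_hinge (a point): Middle of the cover's hinge axis, which runs along y of the wheel, 104 mm above the table. The yellow cover is a hood 112 mm long (from the hinge towards -x), 68 mm wide, with 17 mm skirts at its sides and front. It opens up and back, its tab ending on the far side.
- start_cover (a joint): Cover angle in rad: 0 shut, 1.57 upright, stop at 1.95. It weighs 90 g and moves freely: below about 1.5 rad it falls shut, well past upright it falls back to the stop and stays.
- rocker_press (a point): Middle of the near wing's top face on the green rocker switch (32 mm wide, two wings 30 mm long in a shallow V), 22 mm in front of its pivot: press here, downwards. x and y lie as the wheel's when off. Off, the near wing stands up 0.36 rad, this point 101 mm above the table; pressed on, level, this point is 93.5 mm above it. Under the shut cover; with the cover open nothing is above it. A dark frame 12 mm high rings it.
- rocker (a joint): Rocker angle in rad: 0 off (near wing up), 0.36 fully on (near wing level). It takes about 2 to 3 N at the press point and stays where it is left.
- bisque_small: Bystander: pale bisque bowl, 125 mm across, 66 mm high; origin: centre of its underside. The bowl and the head lie one to the left and one to the right of the wheel, either way round.
- jar_purple: Bystander: open jar with black, white and purple triangles, 110 mm across, 119 mm high; origin: centre of its underside.
- pigment_tin: Bystander: flat red tin, 105 x 153 x 36 mm; origin: centre of its underside.

How it is judged:
On the way, in this order (a step that is already met when the one before it is completed fails the run):
1. the head sits fully home on the spindle while the cover is still shut and the switch off (horizontal distance between wheel_head and spindle_seat below 0.004 m and z of wheel_head in the frame of spindle_seat below 0.003 m and angle between wheel_head's own z axis and vertical below 0.05 rad and value of joint start_cover below 0.15 rad and value of joint rocker below 0.08 rad), for 0.2 s.
2. the cover is flipped up and back past upright, the switch still off (value of joint start_cover above 1.65 rad and value of joint rocker below 0.08 rad), for 0.2 s.
3. the rocker's near end is pressed down: on (value of joint rocker above 0.27 rad and value of joint start_cover above 1.65 rad), for 0.2 s.
At the end, for the whole second after the job is handed in: The head is on the spindle, within 4 mm of its axis, less than 3 mm above the seat, level to 0.05 rad and at rest; the cover stands open by itself at more than 1.65 rad; the rocker is on (over 0.27 rad) (all of step 3 and horizontal distance between wheel_head and spindle_seat below 0.004 m and z of wheel_head in the frame of spindle_seat below 0.003 m and angle between wheel_head's own z axis and vertical below 0.05 rad and linear speed of wheel_head below 0.02 m/s); the robot touches nothing.
It fails at once if the bisque bowl is moved more than 3 cm (distance of bisque_small from where it was at the start of the episode above 0.03 m).
It fails at once if the purple jar is moved more than 3 cm (distance of jar_purple from where it was at the start of the episode above 0.03 m).
It fails at once if the red tin is moved more than 3 cm (distance of pigment_tin from where it was at the start of the episode above 0.03 m).
It also fails if it takes over 70 s, if anything falls off the work surface, if the arm or the gripper's body presses on something with over 40 N, if the wrist force passes 120 N, or if a joint passes its speed limit or range.

## Working session

There is one attempt and no reset: what is moved stays moved. The work goes in short steps, Python scripts to look and compute and a tool call to move; the robot and the scene stay as the last step left them, time stands still between calls to the robot, and variables do not carry over. Pictures are saved under pics/ and viewed, and the job is handed in when it is done.

Besides the shell and the picture viewer there is one more tool, called by a JSON object that holds its "name" and its "arguments", one argument or row to a line. play_rows: Moves the arm, as the interface text tells. Its arguments: {"type":"object","properties":{"hand":{"type":"array","items":{"type":"number"}},"slide":{"type":"array","items":{"type":"array","items":{"type":"number"}}},"spin":{"type":"array","items":{"type":"number"}},"squeeze":{"type":"number"}},"required":["hand","slide","spin"]}

```bash
ls; mkdir -p pics
python3 - <<'E'
from plant import state,capture,grasp_offset
import cv2,pickle
print(state(),grasp_offset)
for n in ("scene","side","wrist"):
    c=capture(n); pickle.dump(c,open(f"pics/{n}0.pkl","wb"))
    cv2.imwrite(f"pics/{n}0.png",c["frame"][:,:,::-1])
    print(n,c["K"],c["R"],c["t"])
E
```

```text
pics
{'t': 0.0, 'joint_positions': array([ 1.24332165e+00,  3.08994716e-01,  1.63520550e+00, -1.36515345e-05,
        1.19967852e+00, -6.96652290e-02]), 'joint_vel': array([-2.83698372e-04, -1.16135689e-03, -7.79558463e-04,  9.51468839e-04,
        2.82022006e-05,  1.11610241e-03]), 'joint_efforts': array([ 7.84880103e-04, -4.15249121e+01, -2.76666927e+01,  5.53126927e-05,
        1.02148927e-02, -5.82414437e-07]), 'ee_pos': array([0.15909554, 0.60355983, 0.23004444]), 'eef_rot': array([[-9.66952020e-01,  2.54957386e-01, -7.23280210e-04],
       [ 2.54958370e-01,  9.66949599e-01, -2.16869017e-03],
       [ 1.46451933e-04, -2.28142568e-03, -9.99997387e-01]]), 'force': array([-0.05591848,  0.04784462, -0.08074589]), 'moment': array([ 1.59921971e-02,  5.28817248e-05, -5.99089466e-03]), 'finger_gap': 0.08524173589751705} 0.0187
scene [[475.12068177   0.         319.58602943]
 [  0.         475.12068177 194.78660546]
 [  0.           0.           1.        ]] [[ 0.75281269 -0.65813528 -0.01144587]
 [-0.28262732 -0.30748325 -0.90861204]
 [ 0.59447022  0.6872496  -0.41748431]] [-0.43825446  0.26540396  1.12290724]
side [[385.37997736   0.         321.44781025]
 [  0.         385.37997736 193.97216321]
 [  0.           0.           1.        ]] [[-0.91439894 -0.40418673 -0.02253125]
 [-0.25638675  0.6213038  -0.74043732]
 [ 0.31327369 -0.67127839 -0.67174766]] [0.5274171  0.21385009 0.79396093]
wrist [[354.29233416   0.         324.38972715]
 [  0.         354.29233416 199.30114247]
 [  0.           0.           1.        ]] [[ 0.2548097   0.96698758 -0.00265367]
 [ 0.93133355 -0.24467435  0.26972632]
 [ 0.26017272 -0.07120033 -0.96293337]] [-0.62514843 -0.03563979  0.37937765]
```

View pics/scene0.png

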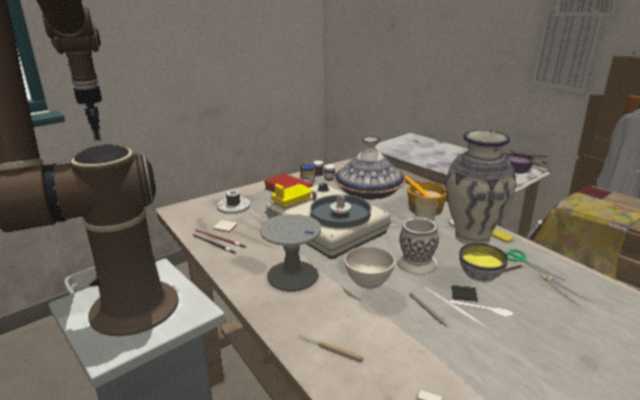

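View pics/side0.png

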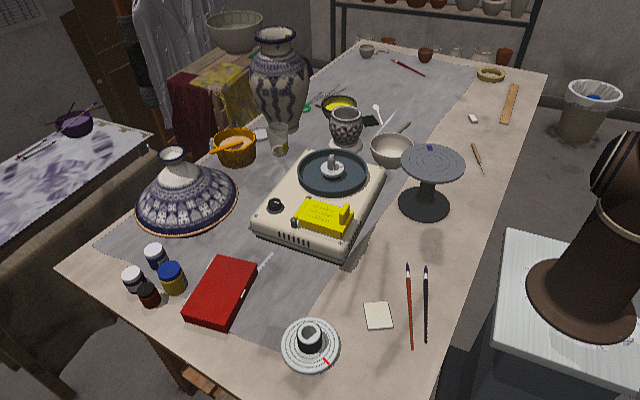

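View pics/wrist0.png

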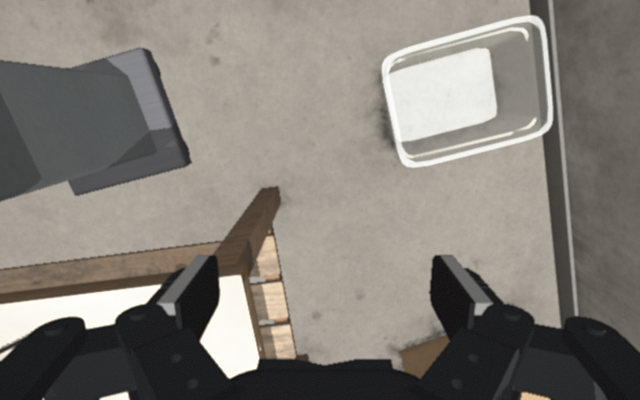

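The side view shows the head at about (310,345), the wheel with its shut yellow cover at (325,215), the spindle at (333,168) and the tin at (220,292). Next I'll zoom in and measure.

```bash
cat > h.py <<'E'
import numpy as np,cv2,pickle
from plant import state,capture
def load(n): return pickle.load(open(f"pics/{n}.pkl","rb"))
def snap(n,name):
    c=capture(n); pickle.dump(c,open(f"pics/{name}.pkl","wb")); cv2.imwrite(f"pics/{name}.png",c["frame"][:,:,::-1]); return c
def onplane(c,uv,z):
    d=c["R"].T@np.linalg.inv(c["K"])@np.array([uv[0],uv[1],1.]); o=-c["R"].T@c["t"]
    return o+d*(z-o[2])/d[2]
def proj(c,X):
    p=c["K"]@(c["R"]@np.asarray(X,float)+c["t"]); return p[:2]/p[2]
def tri(c1,u1,c2,u2):
    P=[c["K"]@np.c_[c["R"],c["t"]] for c in (c1,c2)]
    X=cv2.triangulatePoints(P[0],P[1],np.array(u1,float).reshape(2,1),np.array(u2,float).reshape(2,1)); return (X[:3]/X[3]).ravel()
def crop(c,x0,y0,x1,y1,s,name):
    f=c["frame"][y0:y1,x0:x1,::-1]; cv2.imwrite(f"pics/{name}.png",cv2.resize(f,None,fx=s,fy=s,interpolation=cv2.INTER_CUBIC))
E
python3 - <<'E'
from h import *
s=load("side0"); crop(s,240,130,400,270,5,"s_wheel"); crop(s,270,305,350,385,7,"s_head")
c=load("scene0"); crop(c,210,160,410,290,4,"c_wheel")
E
```

```text
(no output)
```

View pics/s_wheel.png

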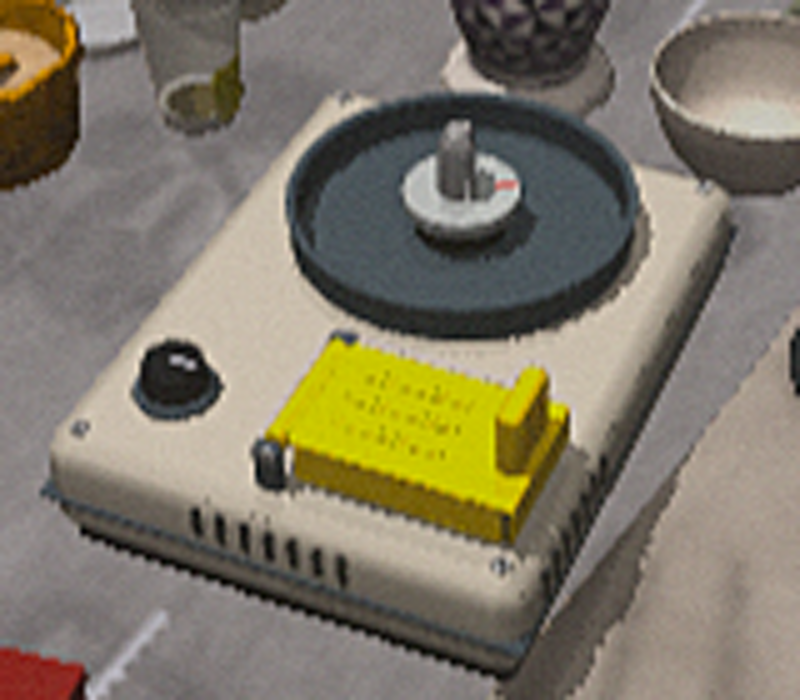

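View pics/s_head.png

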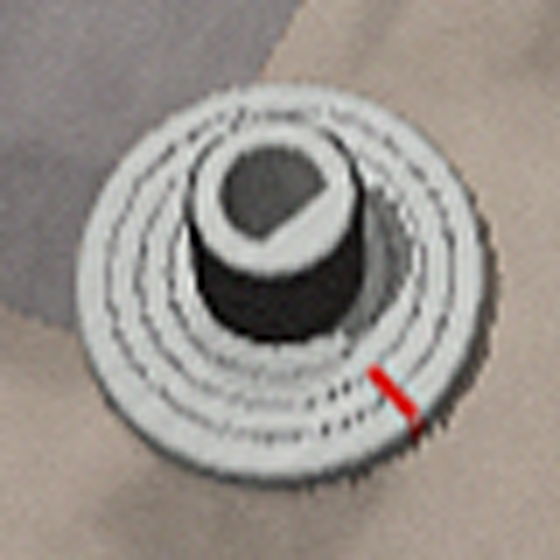

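View pics/c_wheel.png

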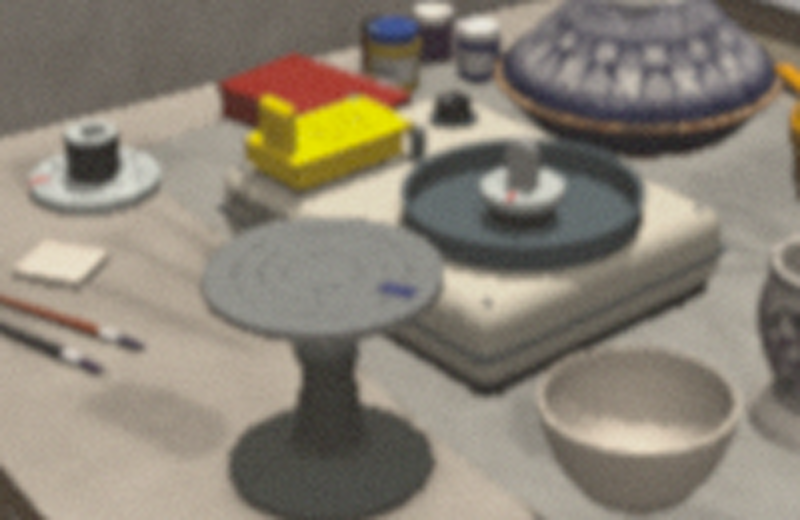

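```bash
cat >> h.py <<'E'
from scipy.optimize import least_squares
def fitc(P):
    r=least_squares(lambda q:np.hypot(P[:,0]-q[0],P[:,1]-q[1])-q[2],[*P[:,:2].mean(0),.05],loss='soft_l1',f_scale=.001); return r.x
E
python3 - <<'E'
from h import *
s=load("side0");c=load("scene0")
H=lambda u,v:(270+u/7,305+v/7)
W=lambda u,v:(240+u/5,130+v/5)
C=lambda u,v:(210+u/4,160+v/4)
p=lambda *a:np.round(a,4)
# disc rim by hand
P=np.array([onplane(s,H(*q),.012) for q in [(78,275),(105,180),(180,108),(265,85),(370,105),(450,165),(485,250),(470,350),(400,425),(300,468),(180,450),(110,375)]])
print("disc",fitc(P))
P=np.array([onplane(s,H(*q),.052) for q in [(185,200),(220,130),(275,115),(335,135),(365,180),(350,240),(280,275),(210,250)]])
print("chuck",fitc(P))
a=onplane(s,H(372,370),.012);b=onplane(s,H(418,417),.012);print("red",a,b)
P=np.array([onplane(s,W(*q),.105) for q in [(402,192),(425,162),(520,175),(523,200),(495,232),(460,240),(420,222)]])
print("flange",fitc(P))
print("fl red",onplane(s,W(495,187),.105),onplane(s,W(516,183),.105))
P=np.array([onplane(s,W(*q),.101) for q in [(287,190),(310,140),(370,108),(460,93),(550,108),(615,150),(638,200)]])
print("pan",fitc(P))
P=np.array([onplane(c,C(*q),.101) for q in [(402,195),(420,165),(470,145),(525,138),(590,150),(630,170),(642,195)]])
print("pan c",fitc(P))
# cover
print("hinge L,R ends top", onplane(s,W(270,440),.11),onplane(s,W(340,340),.11))
print("cover top front R", onplane(s,W(568,410),.13),onplane(s,W(515,515),.13),"tab top",onplane(s,W(500,408),.145),onplane(s,W(540,372),.145))
print("tab c", onplane(c,C(262,98),.145),onplane(c,C(292,108),.145))
E
```

```text
disc [0.46257503 0.31038362 0.05413942]
chuck [0.4620051  0.31080258 0.02269145]
red [0.42870117 0.32673047 0.012     ] [0.41296486 0.33325669 0.012     ]
flange [ 0.57857653 -0.08040158  0.03200041]
fl red [ 0.56690239 -0.09196907  0.105     ] [ 0.55838138 -0.09893118  0.105     ]
pan [ 0.58260858 -0.08316152  0.08848073]
pan c [ 0.58424707 -0.09069865  0.08596276]
hinge L,R ends top [0.58868489 0.11297845 0.11      ] [0.58791106 0.04421545 0.11      ]
cover top front R [0.470574   0.06589146 0.13      ] [0.46946954 0.12945049 0.13      ] tab top [0.49191694 0.08979144 0.145     ] [0.4844076  0.06358895 0.145     ]
tab c [0.48642121 0.0869459  0.145     ] [0.49166092 0.05704994 0.145     ]
```

```bash
cat >> h.py <<'E'
def go(x,y,z,yaw=None,st=None):
    """print slide/spin needed to bring TCP there, yaw = world angle of tool x"""
    st=st or state(); R=st["eef_rot"]; d=R.T@(np.array([x,y,z])-st["ee_pos"])
    y0=np.arctan2(R[1,0],R[0,0]); sp=0 if yaw is None else -((yaw-y0+np.pi)%(2*np.pi)-np.pi)
    print("t",round(st["t"],2),"pos",st["ee_pos"].round(4),"yaw",round(y0,4),"tiltz",R[:,2].round(4),"slide",d.round(4),"spin",round(sp,4),"gap",round(st["finger_gap"],4),"F",st["force"].round(1),"j",st["joint_positions"].round(2))
E
python3 - <<'E'
from h import *
w=load("wrist0"); st=state(); R=st["eef_rot"]
print("cam in tool", R.T@(-w["R"].T@w["t"]-st["ee_pos"]), R.T@w["R"].T)
s=load("side0");c=load("scene0")
print("turntable base",onplane(s,(424,206),.0),onplane(c,(292,275),0),"top",tri(s,(432,163),c,(290,231)))
print("jar",tri(s,(346,115),c,(419,226)),"bowl",onplane(s,(392,143),.066),"tin",[onplane(s,q,.036).round(3) for q in [(213,256),(257,264),(222,322),(184,310)]])
go(.462,.3106,.25,2.0)
E
```

```text
cam in tool [ 0.06808327  0.00151641 -0.14296056] [[ 1.00194031e-04 -9.62907219e-01 -2.69832685e-01]
 [ 9.99999641e-01  3.23618499e-04 -7.83524775e-04]
 [ 8.41784510e-04 -2.69832510e-01  9.62906905e-01]]
turntable base [ 0.35055493 -0.14910777  0.        ] [ 0.35928656 -0.14586861  0.        ] top [ 0.3534567  -0.15372948  0.13625749]
jar [ 0.64034099 -0.32553289  0.11223647] bowl [ 0.48670401 -0.29954396  0.066     ] tin [array([0.739, 0.224, 0.036]), array([0.637, 0.205, 0.036]), array([0.628, 0.349, 0.036]), array([0.712, 0.357, 0.036])]
t 0.15 pos [0.1591 0.6037 0.2303] yaw 2.8838 tiltz [-6.0e-04 -1.7e-03 -1.0e+00] slide [-0.3676 -0.2063 -0.0194] spin 0.8838 gap 0.0852 F [ 0.2 -0.5 -0.4] j [ 1.24  0.31  1.63 -0.    1.2  -0.07]
```

{"name": "play_rows", "arguments": {
  "hand": [0,0,0,0,0,0,0,0,0,0],
  "slide": [
    [-0.368,-0.206,0],
    [-0.368,-0.206,0],
    [-0.368,-0.206,0],
    [-0.368,-0.206,0],
    [-0.368,-0.206,0],
    [-0.368,-0.206,0],
    [-0.368,-0.206,0],
    [-0.368,-0.206,0],
    [-0.368,-0.206,0],
    [-0.368,-0.206,0]
  ],
  "spin": [1.08,1.08,1.08,1.08,1.08,1.08,1.08,1.08,1.08,1.08]
}}

```text
t: 0.98
ee_pos: [0.46, 0.3131, 0.2311]
eef_rot: [[-0.228, 0.974, -0.0], [0.974, 0.228, -0.0], [0.0, -0.0, -1.0]]
force: [-0.1, 1.4, 0.2]
finger_gap: 0.0853
```

{"name": "play_rows", "arguments": {
  "hand": [0,0,0],
  "slide": [
    [0,0,0],
    [0,0,0],
    [0,0,0]
  ],
  "spin": [0,0,0]
}}

```text
t: 1.23
ee_pos: [0.4586, 0.3147, 0.2308]
eef_rot: [[-0.23, 0.973, -0.001], [0.973, 0.23, 0.0], [0.0, -0.001, -1.0]]
force: [-1.2, 0.3, 0.6]
finger_gap: 0.0856
```

Run:
```python
from h import *
go(.462,.3106,.23,1.8)
snap("wrist","w1")
```

```text
t 1.23 pos [0.4586 0.3147 0.2308] yaw 1.8027 tiltz [-1.4e-03  1.0e-04 -1.0e+00] slide [-0.0048  0.0023  0.0008] spin 0.0027 gap 0.0856 F [-1.2  0.3  0.6] j [0.52 0.18 1.8  0.   1.17 0.29]
```

View pics/w1.png

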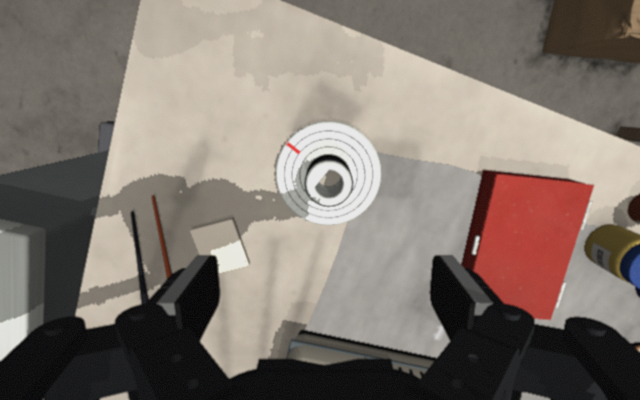

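The wrist view shows the head centred at about (328,172), with the red line at (293,148) and the tin to its right, clear of it.

Run:
```python
from h import *
w=load("w1"); f=w["frame"].astype(int)
crop(w,265,110,395,235,5,"w1c")
hsv=cv2.cvtColor(w["frame"],cv2.COLOR_RGB2HSV)
m=((hsv[...,1]<25)&(hsv[...,2]>195)).astype(np.uint8); m[:, :260]=0;m[:,400:]=0;m[240:]=0;m[:100]=0
m=cv2.morphologyEx(m,cv2.MORPH_CLOSE,np.ones((5,5)))
k=max(cv2.findContours(m,cv2.RETR_EXTERNAL,cv2.CHAIN_APPROX_NONE)[0],key=cv2.contourArea)
h=cv2.convexHull(k)[:,0]; P=np.array([onplane(w,q,.012) for q in h]); cc=fitc(P);print("disc",cc, len(h))
r=((f[...,0]>150)&(f[...,1]<90)&(f[...,2]<90)); r[:, :270]=0;r[:,330:]=0;r[170:]=0
v,u=np.nonzero(r); Q=np.array([onplane(w,q,.012) for q in zip(u,v)]); print(len(u),Q.mean(0))
d=cc[:2]-Q[:,:2].mean(0); print("head yaw",np.arctan2(d[1],d[0]))
for X in ([*cc[:2],.012],[*cc[:2],.052]): print(proj(w,X))
```

```text
disc [0.46466746 0.3101651  0.05427102] 46
22 [0.42309869 0.32947662 0.012     ]
head yaw -0.43490227610180465
[328.41919318 175.20852259]
[328.8429792  183.96599783]
```

View pics/w1c.png

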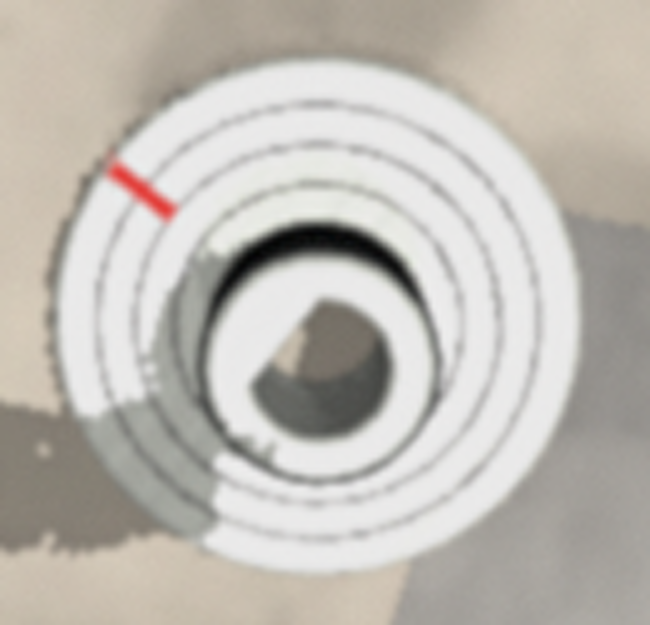

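Run:
```python
from h import *
go(.4642,.3102,.06,1.8)
```

```text
t 1.28 pos [0.4581 0.3153 0.2309] yaw 1.8043 tiltz [-1.3e-03  1.0e-04 -1.0e+00] slide [-0.0064  0.0049  0.1709] spin 0.0043 gap 0.0855 F [-0.5  0.9  0.3] j [0.52 0.18 1.8  0.   1.17 0.29]
```

{"name": "play_rows", "arguments": {
  "hand": [0,0,0,0,0,0],
  "slide": [
    [-0.0064,0.005,0.04],
    [-0.0064,0.005,0.08],
    [-0.0064,0.005,0.12],
    [-0.0064,0.005,0.15],
    [-0.0064,0.005,0.17],
    [-0.0064,0.005,0.17]
  ],
  "spin": [0,0,0,0,0,0]
}}

```text
t: 1.78
ee_pos: [0.4596, 0.3089, 0.056]
eef_rot: [[-0.234, 0.972, -0.01], [0.972, 0.234, -0.005], [-0.003, -0.011, -1.0]]
force: [-1.4, -0.4, 0.3]
finger_gap: 0.085
```

Run:
```python
from h import *
go(.4642,.3102,.016)
snap("wrist","w2");snap("side","s2")
go(.4642,.3102,.016)
```

```text
t 1.78 pos [0.4596 0.3089 0.056 ] yaw 1.8069 tiltz [-0.0101 -0.0053 -0.9999] slide [0.0003 0.0053 0.0399] spin 0 gap 0.085 F [-1.4 -0.4  0.3] j [0.51 0.41 1.9  0.   0.84 0.28]
t 1.88 pos [0.4639 0.3107 0.0608] yaw 1.8062 tiltz [-1.8e-03 -8.0e-04 -1.0e+00] slide [-0.0006  0.0003  0.0448] spin 0 gap 0.0857 F [ 0.6 -0.   0.5] j [0.51 0.41 1.9  0.   0.84 0.28]
```

View pics/w2.png

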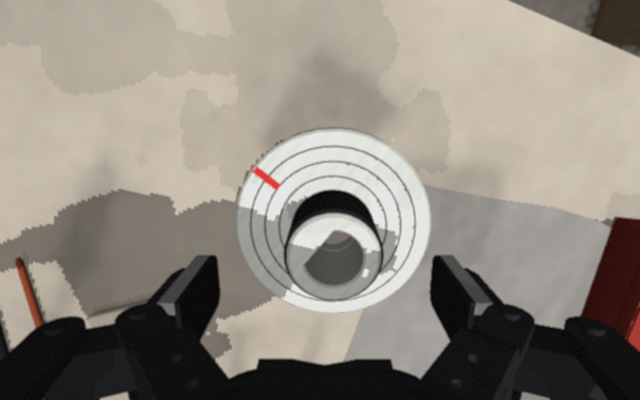

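The chuck sits between the open fingers at about (334,250), so I'll go down and close.

{"name": "play_rows", "arguments": {
  "hand": [0,0,0,0,255,255,255,255,255,255],
  "slide": [
    [0,0,0.02],
    [0,0,0.035],
    [0,0,0.045],
    [0,0,0.045],
    [0,0,0.045],
    [0,0,0.045],
    [0,0,0.045],
    [0,0,0.045],
    [0,0,0.045],
    [0,0,0.045]
  ],
  "spin": [0,0,0,0,0,0,0,0,0,0],
  "squeeze": 60
}}

```text
t: 2.72
ee_pos: [0.4661, 0.3103, 0.0179]
eef_rot: [[-0.231, 0.973, 0.001], [0.973, 0.231, 0.001], [0.001, 0.001, -1.0]]
force: [-1.2, 0.4, 5.9]
finger_gap: 0.0448
```

Run:
```python
from h import *
go(.464,.3102,.1)
snap("side","s3"); crop(load("s3"),250,260,410,380,5,"s3c")
```

```text
t 2.72 pos [0.4661 0.3103 0.0179] yaw 1.8036 tiltz [ 1.e-03  9.e-04 -1.e+00] slide [ 0.0004 -0.0019 -0.0821] spin 0 gap 0.0448 F [-1.2  0.4  5.9] j [0.51 0.48 1.9  0.   0.76 0.28]
```

View pics/s3c.png

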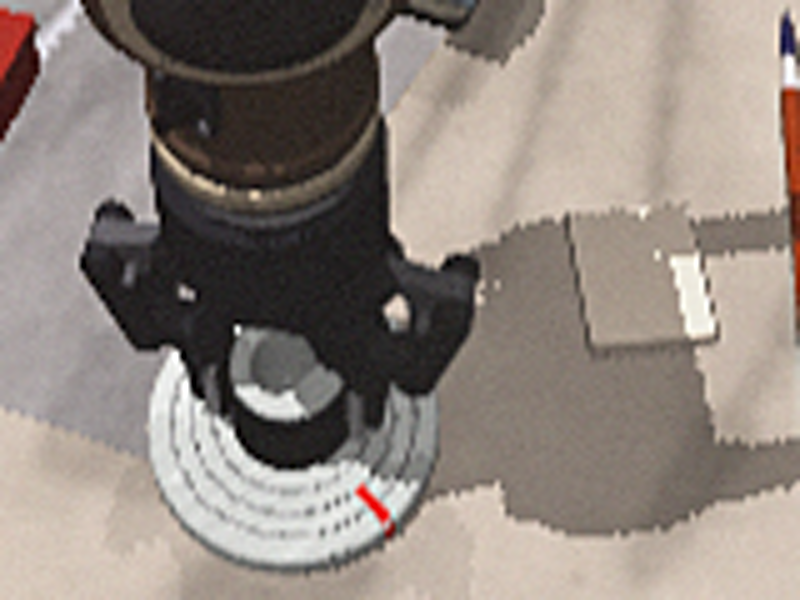

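The head is gripped with a gap of 45 mm. I'll lift it, carry it over, and look at the spindle from above with it in hand.

{"name": "play_rows", "arguments": {
  "hand": [255,255,255,255,255,255,255,255,255,255],
  "slide": [
    [0,0,-0.01],
    [0,0,-0.03],
    [0,0,-0.06],
    [0,0,-0.09],
    [0,0,-0.12],
    [0,0,-0.15],
    [0,0,-0.18],
    [0,0,-0.21],
    [0,0,-0.24],
    [0,0,-0.262]
  ],
  "spin": [0,0,0,0,0,0,0,0,0,0]
}}

```text
t: 3.6
ee_pos: [0.4656, 0.3097, 0.2812]
eef_rot: [[-0.231, 0.973, 0.002], [0.973, 0.231, 0.001], [0.001, 0.003, -1.0]]
force: [-0.5, 0.2, -4.1]
finger_gap: 0.0448
```

Run:
```python
from h import *
go(.6,-.16,.28)
snap("wrist","w4");snap("side","s4")
```

```text
t 3.6 pos [0.4656 0.3097 0.2812] yaw 1.8037 tiltz [ 0.0024  0.0012 -1.    ] slide [-0.4881  0.0224  0.001 ] spin 0 gap 0.0448 F [-0.5  0.2 -4.1] j [ 0.51  0.14  1.74 -0.    1.26  0.28]
```

View pics/w4.png

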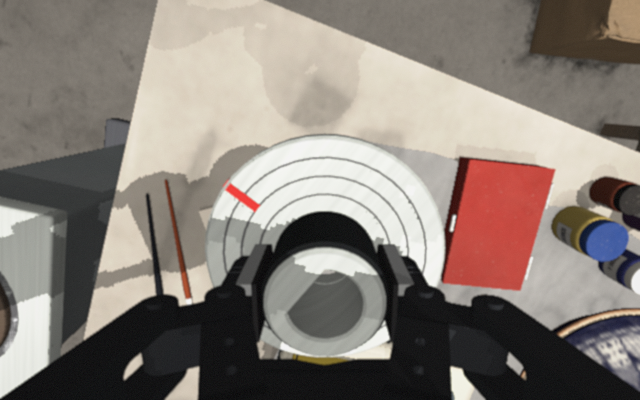

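View pics/s4.png

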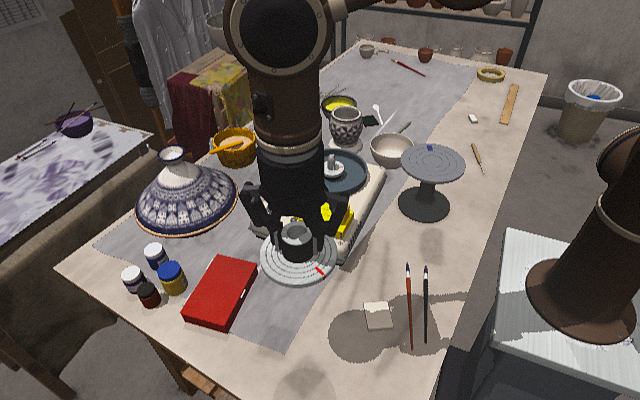

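Both views show the head held level, with its red line at (243,197) in the wrist view. Next I'll carry it to beside the spindle.

{"name": "play_rows", "arguments": {
  "hand": [255,255,255,255,255,255,255,255,255,255],
  "slide": [
    [-0.015,0,0],
    [-0.045,0.002,0],
    [-0.075,0.004,0],
    [-0.105,0.006,0],
    [-0.135,0.008,0],
    [-0.165,0.01,0],
    [-0.195,0.012,0],
    [-0.225,0.013,0],
    [-0.255,0.014,0],
    [-0.285,0.015,0]
  ],
  "spin": [0,0,0,0,0,0,0,0,0,0]
}}

```text
t: 4.53
ee_pos: [0.5442, 0.0344, 0.2753]
eef_rot: [[-0.231, 0.973, -0.005], [0.973, 0.231, 0.0], [0.001, -0.004, -1.0]]
force: [1.0, 0.4, -3.3]
finger_gap: 0.0447
```

{"name": "play_rows", "arguments": {
  "hand": [255,255,255,255,255,255,255,255,255,255],
  "slide": [
    [-0.03,0.001,0],
    [-0.06,0.002,0],
    [-0.09,0.003,0],
    [-0.12,0.004,0],
    [-0.15,0.005,0],
    [-0.175,0.006,0],
    [-0.195,0.007,0],
    [-0.203,0.007,0],
    [-0.203,0.007,0],
    [-0.203,0.007,0]
  ],
  "spin": [0,0,0,0,0,0,0,0,0,0]
}}

```text
t: 5.37
ee_pos: [0.5982, -0.1592, 0.2762]
eef_rot: [[-0.23, 0.973, -0.004], [0.973, 0.23, 0.002], [0.003, -0.003, -1.0]]
force: [-0.0, 0.5, -3.0]
finger_gap: 0.0449
```

{"name": "play_rows", "arguments": {
  "hand": [255,255,255],
  "slide": [
    [0,0,0],
    [0,0,0],
    [0,0,0]
  ],
  "spin": [0,0,0]
}}

```text
t: 5.62
ee_pos: [0.5993, -0.1586, 0.2782]
eef_rot: [[-0.232, 0.973, -0.0], [0.973, 0.232, 0.0], [0.0, -0.0, -1.0]]
force: [-0.7, 0.0, -2.3]
finger_gap: 0.0448
```

Run:
```python
from h import *
go(.6,-.16,.28)
snap("wrist","w5")
go(.6,-.16,.28)
```

```text
t 5.62 pos [ 0.5993 -0.1586  0.2782] yaw 1.8054 tiltz [-3.e-04  4.e-04 -1.e+00] slide [-0.0015  0.0004 -0.0018] spin 0 gap 0.0448 F [-0.7  0.  -2.3] j [-0.33  0.26  1.6   0.    1.28 -0.56]
t 5.67 pos [ 0.5994 -0.1588  0.2784] yaw 1.8052 tiltz [ 0.e+00  2.e-04 -1.e+00] slide [-0.0013  0.0003 -0.0016] spin 0 gap 0.0446 F [-0.3 -0.4 -3.3] j [-0.33  0.26  1.6   0.    1.28 -0.56]
```

View pics/w5.png

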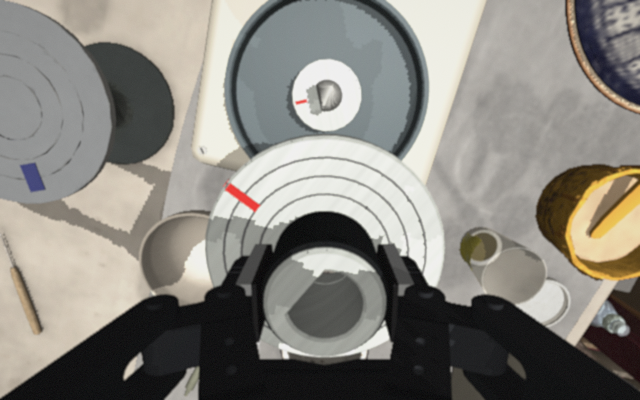

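The flange is seen at about (327,95) with its red mark at (301,102) and the flat facing left. The held disc is below it, with its red line at (243,197).

```bash
cat > m.py <<'E'
from h import *
w=load("w5"); st=state(); f=w["frame"].astype(int)
crop(w,280,45,375,145,7,"w5c")
hsv=cv2.cvtColor(w["frame"],cv2.COLOR_RGB2HSV)
m=((hsv[...,1]<30)&(hsv[...,2]>150)).astype(np.uint8)
m2=m.copy(); m2[:55]=0;m2[135:]=0;m2[:,:285]=0;m2[:,368:]=0
k=max(cv2.findContours(m2,cv2.RETR_EXTERNAL,cv2.CHAIN_APPROX_NONE)[0],key=cv2.contourArea)
h=cv2.convexHull(k)[:,0]; P=np.array([onplane(w,q,.105) for q in h]); sp=fitc(P);print("flange",sp,len(h))
red=(f[...,0]>150)&(f[...,1]<110)&(f[...,2]<110)
r=red.copy(); r[:90]=0;r[115:]=0;r[:,:285]=0;r[:,318:]=0
v,u=np.nonzero(r); Q=np.array([onplane(w,q,.105) for q in zip(u,v)]);print(len(u),Q.mean(0))
d=sp[:2]-Q[:,:2].mean(0); print("spindle yaw",np.arctan2(d[1],d[0]))
# pan rim
cc=[]
m3=m.copy()
# held disc: top z of disc = TCP z -.0179+.012
zt=st["ee_pos"][2]-.0179+.012
m4=m.copy(); m4[:136]=0;m4[265:]=0;m4[:,:200]=0;m4[:,452:]=0
m4=cv2.morphologyEx(m4,cv2.MORPH_OPEN,np.ones((3,3)))
pts=[]
for th in np.deg2rad(np.arange(-170,-9,4)):   # rays from (325,235)
    for rr in np.arange(140,70,-.5):
        x,y=325+rr*np.cos(th),235+rr*np.sin(th)
        if 0<=y<400 and m4[int(round(y)),int(round(x))]: pts.append((x,y));break
pts=np.array(pts);P=np.array([onplane(w,q,zt) for q in pts])
res=least_squares(lambda q:np.hypot(P[:,0]-q[0],P[:,1]-q[1])-.055,[*st["ee_pos"][:2]],loss='soft_l1',f_scale=.001)
q=fitc(P);print("held free",q,"fixedR",res.x,"resid",np.abs(res.fun).mean(),"tcp",st["ee_pos"])
r=red.copy(); r[:175]=0;r[215:]=0;r[:,:220]=0;r[:,265:]=0
v,u=np.nonzero(r); Q=np.array([onplane(w,p,zt) for p in zip(u,v)])
for c0 in (res.x,q[:2],st["ee_pos"][:2]):
    d=c0-Q[:,:2].mean(0); print("head yaw",np.arctan2(d[1],d[0]))
vv,uu=np.polyfit(u,v,1); a=onplane(w,(u.min(),vv*u.min()+uu),zt);b=onplane(w,(u.max(),vv*u.max()+uu),zt);print("line dir",np.arctan2(*(b-a)[[1,0]]))
R=st["eef_rot"]; print("head in tool",R.T@np.array([res.x[0]-st["ee_pos"][0],res.x[1]-st["ee_pos"][1],0]))
E
python3 m.py
```

```text
flange [ 0.58507144 -0.08660778  0.03014506] 37
15 [ 0.56484717 -0.09650716  0.105     ]
spindle yaw 0.45519644012356253
held free [ 0.6062048  -0.18187184  0.07934588] fixedR [ 0.60080685 -0.15705484] resid 0.004944089091339341 tcp [ 0.59937657 -0.15878477  0.2784148 ]
head yaw -0.409886578975009
head yaw -0.7366935921761376
head yaw -0.45741484001049815
line dir -0.4044946384768776
head in tool [1.35033168e-03 1.79303259e-03 3.68301488e-07]
```

```bash
python3 -c "
from h import *
crop(load('w5'),200,40,450,240,3,'w5d')"
```

```text
(no output)
```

View pics/w5c.png

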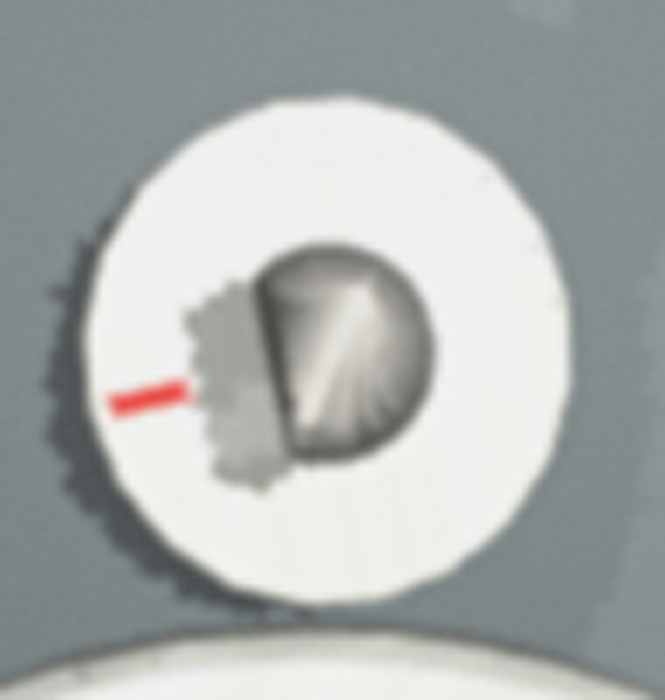

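View pics/w5d.png

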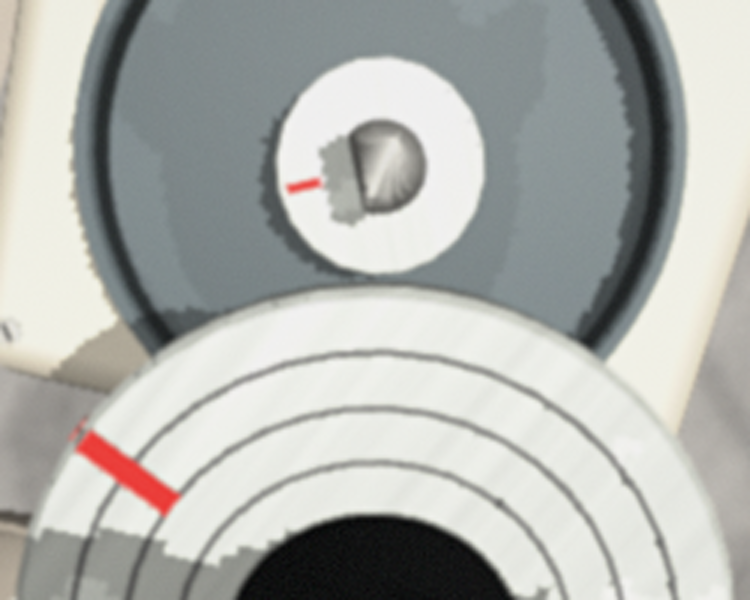

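Run:
```python
from h import *
w=load("w5"); st=state(); R=st["eef_rot"]; tcp=st["ee_pos"]
D=lambda u,v:(200+u/3,40+v/3)
zt=tcp[2]-.0179+.012
P=np.array([onplane(w,D(*q),zt) for q in [(375,293),(250,315),(160,363),(78,440),(32,535),(500,308),(600,362),(680,437),(722,535)]])
res=least_squares(lambda q:np.hypot(P[:,0]-q[0],P[:,1]-q[1])-.055,tcp[:2])
print("free",fitc(P),"fixed",res.x,(res.fun*1e3).round(1))
print("in tool",R.T[:, :2]@(res.x-tcp[:2]))
a=onplane(w,D(80,440),zt);b=onplane(w,D(172,505),zt);print("line dir",np.arctan2(*(b-a)[[1,0]]))
m=(a+b)/2; d=res.x-m[:2];print("yaw via centre",np.arctan2(d[1],d[0]))
E7=lambda u,v:(280+u/7,45+v/7)
a=onplane(w,E7(112,406),.105);b=onplane(w,E7(186,390),.105);print("sp line dir",np.arctan2(*(b-a)[[1,0]]))
a=onplane(w,E7(258,275),.137);b=onplane(w,E7(293,455),.137);print("flat dir -> yaw",np.arctan2(*(a-b)[[1,0]])-np.pi/2)
f=w["frame"]; crop(w,250,200,400,370,4,"w5e")
```

```text
free [ 0.60093483 -0.15807861  0.05449851] fixed [ 0.60108296 -0.15868723] [-0.1 -0.1 -0.3  0.1 -0.2  0.5 -0.   0.3 -0.7]
in tool [-3.01539551e-04  1.68236311e-03  8.93907063e-08]
line dir -0.4202321083082228
yaw via centre -0.4352892474162665
sp line dir 0.43949753206278996
flat dir -> yaw 0.4306745920772945
```

View pics/w5e.png

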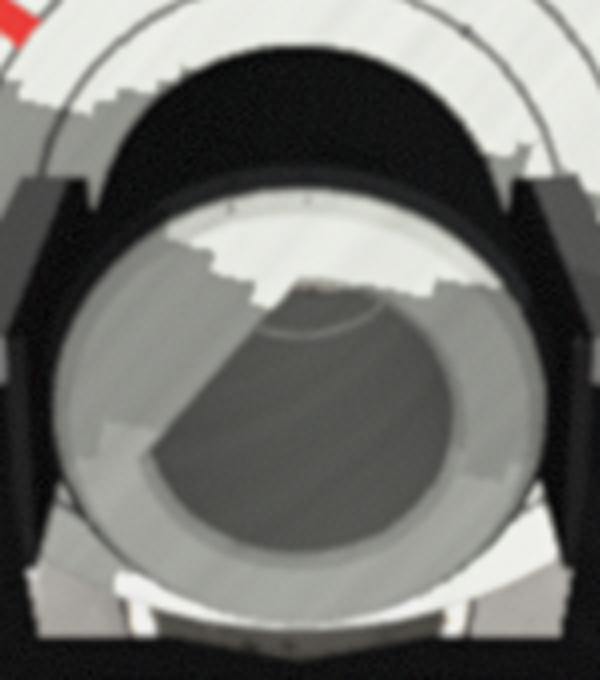

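```bash
python3 -c "
from h import *
go(.66,-.125,.28,1.805+.87)"
```

```text
t 5.67 pos [ 0.5994 -0.1588  0.2784] yaw 1.8052 tiltz [ 0.e+00  2.e-04 -1.e+00] slide [ 0.0188  0.0668 -0.0016] spin -0.8698 gap 0.0446 F [-0.3 -0.4 -3.3] j [-0.33  0.26  1.6   0.    1.28 -0.56]
```

{"name": "play_rows", "arguments": {
  "hand": [255,255,255,255,255,255,255,255,255,255],
  "slide": [
    [0.002,0.007,0],
    [0.004,0.014,0],
    [0.006,0.021,0],
    [0.008,0.028,0],
    [0.01,0.035,0],
    [0.012,0.042,0],
    [0.014,0.05,0],
    [0.016,0.057,0],
    [0.018,0.063,0],
    [0.019,0.067,0]
  ],
  "spin": [-0.06,-0.15,-0.24,-0.34,-0.44,-0.54,-0.64,-0.74,-0.82,-0.87]
}}

```text
t: 6.5
ee_pos: [0.6608, -0.1248, 0.2784]
eef_rot: [[-0.895, 0.447, 0.0], [0.447, 0.895, 0.0], [-0.0, 0.0, -1.0]]
force: [1.0, -0.8, -4.0]
finger_gap: 0.0445
```

{"name": "play_rows", "arguments": {
  "hand": [255,255,255,255],
  "slide": [
    [0,0,0],
    [0,0,0],
    [0,0,0],
    [0,0,0]
  ],
  "spin": [0,0,0,0]
}}

```text
t: 6.83
ee_pos: [0.66, -0.126, 0.2783]
eef_rot: [[-0.892, 0.452, -0.0], [0.452, 0.892, -0.0], [0.0, -0.0, -1.0]]
force: [-0.3, 0.1, -4.0]
finger_gap: 0.0445
```

Run:
```python
from h import *
snap("wrist","w6"); go(.66,-.125,.28,2.675)
crop(load("w6"),200,40,450,240,3,'w6d')
```

```text
t 6.88 pos [ 0.66   -0.1261  0.2784] yaw 2.6731 tiltz [-1.e-04 -1.e-04 -1.e+00] slide [ 0.0005  0.001  -0.0016] spin -0.0019 gap 0.0447 F [-0.2  1.2 -3.8] j [-0.25  0.36  1.47 -0.    1.31 -1.36]
```

View pics/w6d.png

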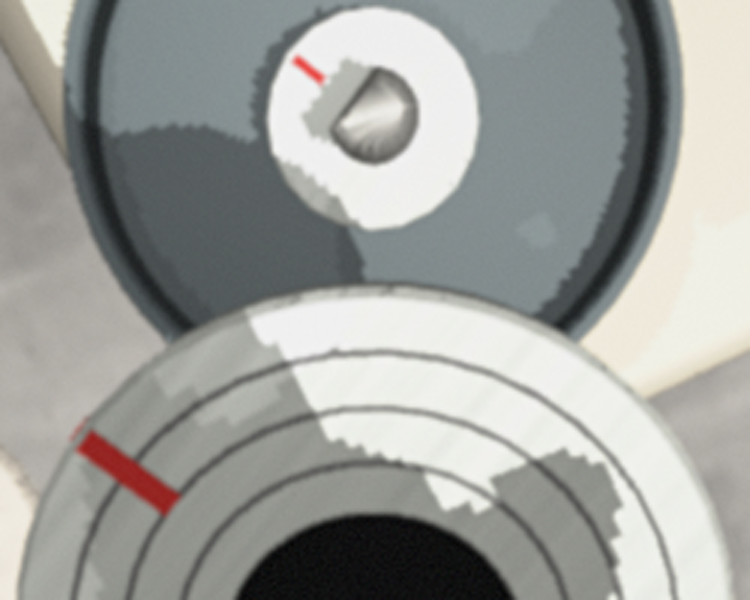

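View pics/w6.png

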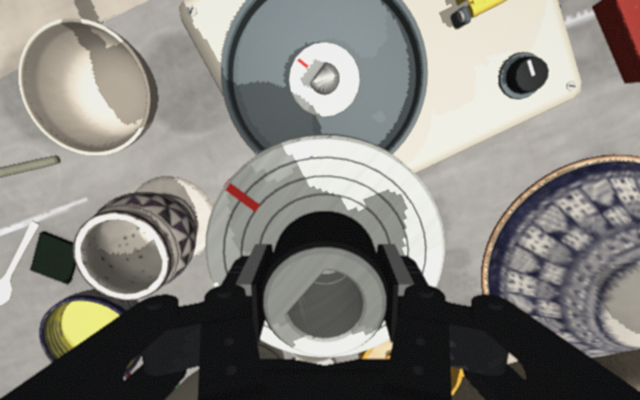

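The red lines on the flange and head now run parallel. The flange centre is at about (324,79), and the held head has not moved in the hand.

Run:
```python
from h import *
w=load("w6"); st=state(); R=st["eef_rot"]; tcp=st["ee_pos"]
D=lambda u,v:(200+u/3,40+v/3)
hsv=cv2.cvtColor(w["frame"],cv2.COLOR_RGB2HSV)
m=((hsv[...,1]<30)&(hsv[...,2]>170)).astype(np.uint8); m[:38]=0;m[120:]=0;m[:,:285]=0;m[:,365:]=0
k=max(cv2.findContours(m,cv2.RETR_EXTERNAL,cv2.CHAIN_APPROX_NONE)[0],key=cv2.contourArea)
P=np.array([onplane(w,q,.105) for q in cv2.convexHull(k)[:,0]]);print(fitc(P))
P=np.array([onplane(w,D(*q),.105) for q in [(373,8),(310,35),(268,110),(280,165),(375,229),(440,200),(478,115),(445,40)]]);sp=fitc(P);print("hand",sp)
zt=tcp[2]-.0179+.012
P=np.array([onplane(w,D(*q),zt) for q in [(375,293),(250,315),(160,363),(78,440),(32,535),(500,308),(600,362),(680,437),(722,535)]])
hd=least_squares(lambda q:np.hypot(P[:,0]-q[0],P[:,1]-q[1])-.055,tcp[:2]).x
print("head",hd,"tool",R.T[:,:2]@(hd-tcp[:2]))
a=onplane(w,D(80,440),zt);b=onplane(w,D(172,505),zt);print("line dir",np.arctan2(*(b-a)[[1,0]]))
a=onplane(w,D(295,60),.105);b=onplane(w,D(322,81),.105);print("sp line",np.arctan2(*(b-a)[[1,0]]))
m_=(a+b)/2; print("sp via centre",np.arctan2(*(sp[:2]-m_[:2])[::-1]))
d=sp[:2]-hd; print("shift",d)
go(tcp[0]+d[0],tcp[1]+d[1],tcp[2])
```

```text
[ 0.58478778 -0.08645775  0.02968514]
hand [ 0.58534466 -0.08662292  0.02933333]
head [ 0.66246331 -0.12459769] tool [-1.54837653e-03  2.42858636e-03 -3.74367497e-07]
line dir 0.44768252104774475
sp line 0.4664856075986126
sp via centre 0.4603886922112974
shift [-0.07711864  0.03797477]
t 6.88 pos [ 0.66   -0.1261  0.2784] yaw 2.6731 tiltz [-1.e-04 -1.e-04 -1.e+00] slide [ 0.086  -0.0009  0.    ] spin 0 gap 0.0447 F [-0.2  1.2 -3.8] j [-0.25  0.36  1.47 -0.    1.31 -1.36]
```

{"name": "play_rows", "arguments": {
  "hand": [255,255,255,255,255,255,255,255,255,255],
  "slide": [
    [0.015,0,0],
    [0.035,0,0],
    [0.055,0,0],
    [0.072,0,0],
    [0.082,-0.001,0],
    [0.086,-0.001,0.02],
    [0.086,-0.001,0.05],
    [0.086,-0.001,0.08],
    [0.086,-0.001,0.1],
    [0.086,-0.001,0.105]
  ],
  "spin": [-0.01,-0.01,-0.01,-0.01,-0.01,-0.01,-0.01,-0.01,-0.01,-0.01]
}}

```text
t: 7.72
ee_pos: [0.5797, -0.0877, 0.1689]
eef_rot: [[-0.897, 0.442, -0.008], [0.442, 0.897, 0.002], [0.008, -0.002, -1.0]]
force: [-1.1, 0.9, -4.3]
finger_gap: 0.0444
```

{"name": "play_rows", "arguments": {
  "hand": [255,255,255,255],
  "slide": [
    [0,0,0],
    [0,0,0],
    [0,0,0],
    [0,0,0]
  ],
  "spin": [0,0,0,0]
}}

```text
t: 8.05
ee_pos: [0.5849, -0.0886, 0.1757]
eef_rot: [[-0.897, 0.442, 0.004], [0.442, 0.897, -0.001], [-0.004, 0.001, -1.0]]
force: [1.2, -0.3, -3.4]
finger_gap: 0.0441
```

Run:
```python
from h import *
go(.5829,-.0881,.1229)
for n in ("side","scene","wrist"): snap(n,n+"7")
crop(load("side7"),250,110,410,250,5,"s7c");crop(load("scene7"),270,140,400,240,6,"c7c")
```

```text
t 8.05 pos [ 0.5849 -0.0886  0.1757] yaw 2.6837 tiltz [ 0.0044 -0.001  -1.    ] slide [ 0.0023 -0.0005  0.0528] spin 0 gap 0.0441 F [ 1.2 -0.3 -3.4] j [-0.22  0.3   1.76 -0.    1.07 -1.34]
```

View pics/s7c.png

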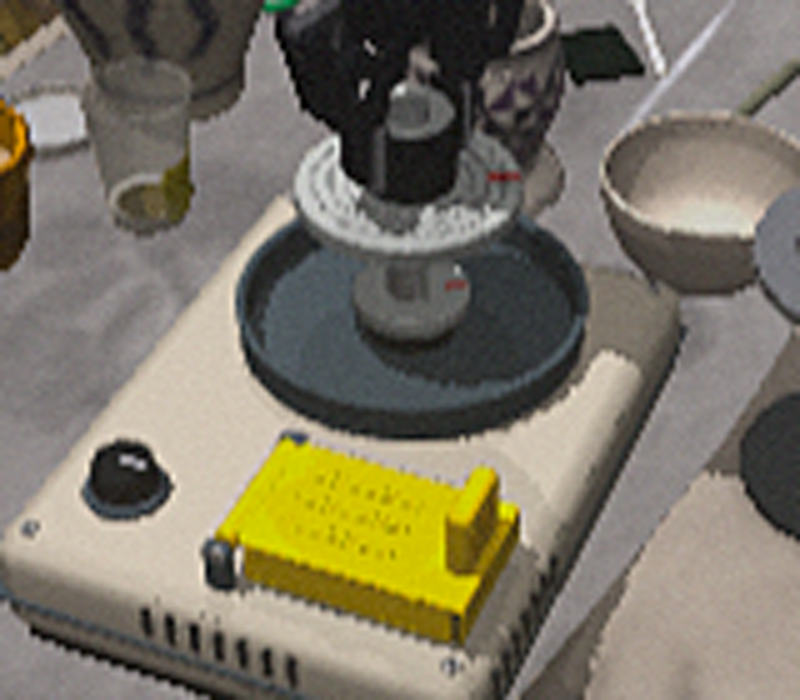

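View pics/wrist7.png

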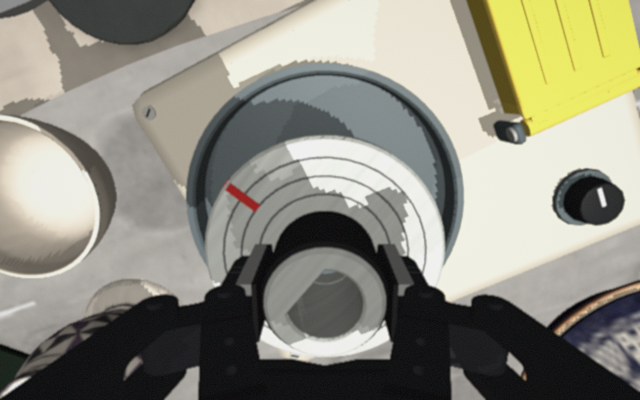

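View pics/c7c.png

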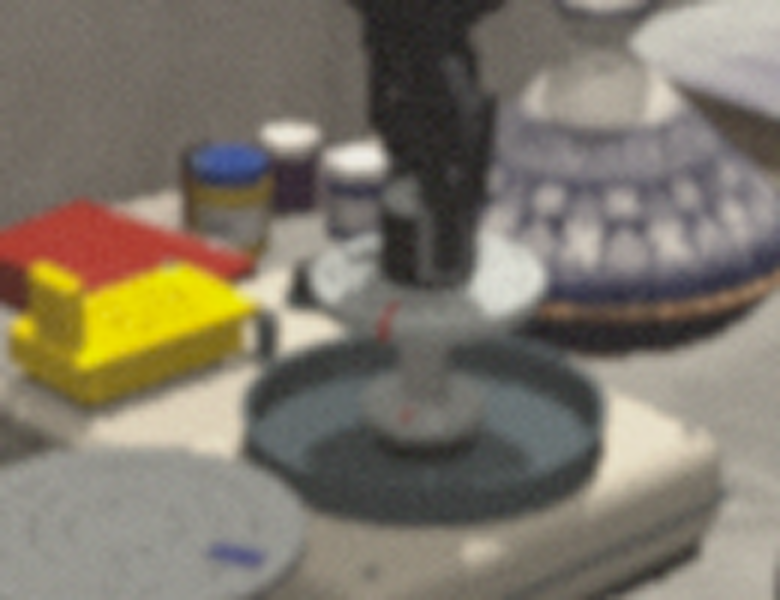

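{"name": "play_rows", "arguments": {
  "hand": [255,255],
  "slide": [
    [0,0,0],
    [0,0,0]
  ],
  "spin": [0,0]
}}

```text
t: 8.37
ee_pos: [0.5833, -0.0881, 0.1737]
eef_rot: [[-0.897, 0.442, 0.001], [0.442, 0.897, -0.0], [-0.001, 0.0, -1.0]]
force: [0.7, 0.0, -3.2]
finger_gap: 0.0445
```

Run:
```python
from h import *
go(.5829,-.0881,.1229)
```

```text
t 8.37 pos [ 0.5833 -0.0881  0.1737] yaw 2.6839 tiltz [ 6.e-04 -2.e-04 -1.e+00] slide [ 0.0004 -0.0001  0.0508] spin 0 gap 0.0445 F [ 0.7  0.  -3.2] j [-0.22  0.3   1.77 -0.    1.07 -1.34]
```

{"name": "play_rows", "arguments": {
  "hand": [255,255,255,255,255,255,255,255,255],
  "slide": [
    [0,0,0.003],
    [0,0,0.006],
    [0,0,0.009],
    [0,0,0.012],
    [0,0,0.015],
    [0,0,0.018],
    [0,0,0.021],
    [0,0,0.024],
    [0,0,0.024]
  ],
  "spin": [0,0,0,0,0,0,0,0,0]
}}

```text
t: 9.12
ee_pos: [0.5827, -0.088, 0.1484]
eef_rot: [[-0.897, 0.442, -0.001], [0.442, 0.897, 0.0], [0.001, -0.0, -1.0]]
force: [0.4, -0.1, -3.7]
finger_gap: 0.0444
```

It has entered the spindle with no contact force, so I'll keep going down.

{"name": "play_rows", "arguments": {
  "hand": [255,255,255,255,255,255,255,255,255,255],
  "slide": [
    [0,0,0.003],
    [0,0,0.006],
    [0,0,0.009],
    [0,0,0.012],
    [0,0,0.015],
    [0,0,0.018],
    [0,0,0.021],
    [0,0,0.0235],
    [0,0,0.025],
    [0,0,0.025]
  ],
  "spin": [0,0,0,0,0,0,0,0,0,0]
}}

```text
t: 9.95
ee_pos: [0.5829, -0.088, 0.1238]
eef_rot: [[-0.897, 0.442, -0.0], [0.442, 0.897, 0.0], [0.0, 0.0, -1.0]]
force: [0.3, -0.3, -3.5]
finger_gap: 0.0443
```

Run:
```python
from h import *
go(.5829,-.0881,.1229)
for n in ("side","scene"): snap(n,n+"8")
crop(load("side8"),250,110,410,250,5,"s8c");crop(load("scene8"),270,140,400,240,6,"c8c")
```

```text
t 9.95 pos [ 0.5829 -0.088   0.1238] yaw 2.6837 tiltz [-4.e-04  2.e-04 -1.e+00] slide [-0.     -0.0001  0.0009] spin 0 gap 0.0443 F [ 0.3 -0.3 -3.5] j [-0.22  0.36  1.8   0.    0.98 -1.34]
```

View pics/s8c.png

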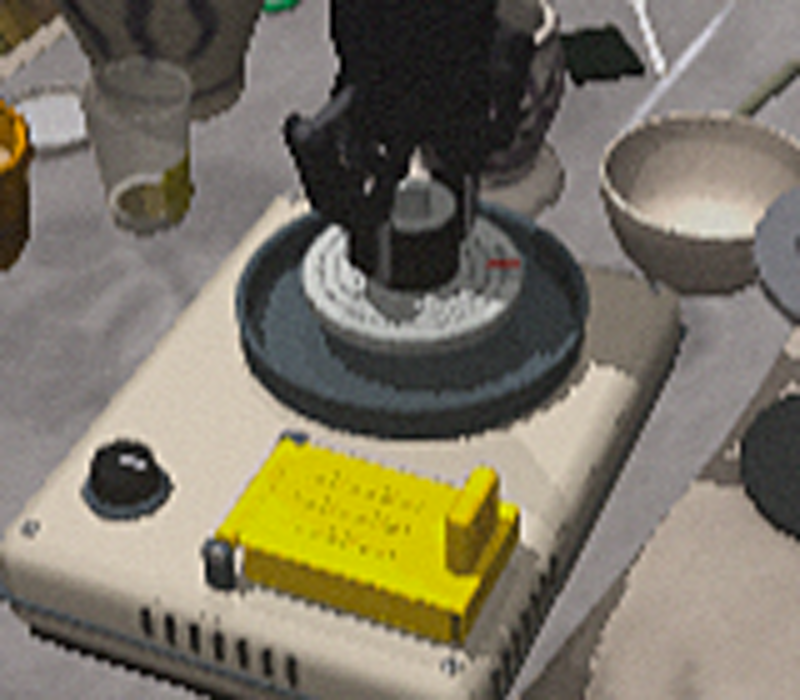

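View pics/c8c.png

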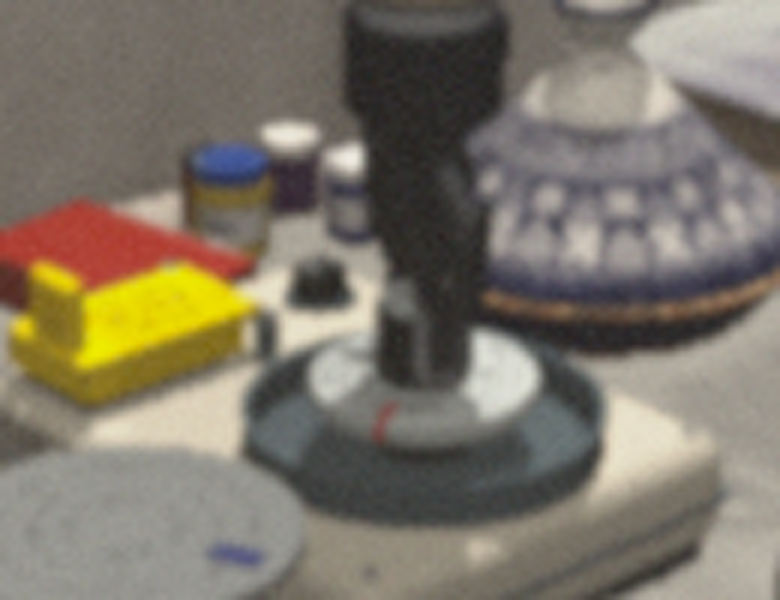

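{"name": "play_rows", "arguments": {
  "hand": [255,255,255,255,255],
  "slide": [
    [0,0,0.0007],
    [0,0,0.0014],
    [0,0,0.002],
    [0,0,0.0025],
    [0,0,0.0025]
  ],
  "spin": [0,0,0,0,0]
}}

```text
t: 10.47
ee_pos: [0.5833, -0.0882, 0.1229]
eef_rot: [[-0.897, 0.442, 0.0], [0.442, 0.897, -0.0], [-0.0, -0.0, -1.0]]
force: [-2.3, -0.1, 4.4]
finger_gap: 0.0448
```

Contact is felt: the force went from -3.5 to +4.4 N at TCP 0.1229, the expected seat height. I'll release and rise.

{"name": "play_rows", "arguments": {
  "hand": [0,0,0,0,0,0,0,0],
  "slide": [
    [0,0,0],
    [0,0,0],
    [0,0,0],
    [0,0,0],
    [0,0,0],
    [0,0,0],
    [0,0,-0.004],
    [0,0,-0.01]
  ],
  "spin": [0,0,0,0,0,0,0,0]
}}

```text
t: 11.13
ee_pos: [0.5824, -0.088, 0.1313]
eef_rot: [[-0.897, 0.442, -0.002], [0.442, 0.897, 0.0], [0.002, -0.0, -1.0]]
force: [-0.6, 0.1, -0.0]
finger_gap: 0.0855
```

{"name": "play_rows", "arguments": {
  "hand": [0,0,0,0,0,0,0,0],
  "slide": [
    [0,0,-0.02],
    [0,0,-0.05],
    [0,0,-0.08],
    [0,0,-0.11],
    [0,0,-0.14],
    [0,0,-0.16],
    [0,0,-0.16],
    [0,0,-0.16]
  ],
  "spin": [0,0,0,0,0,0,0,0]
}}

```text
t: 11.8
ee_pos: [0.5841, -0.0883, 0.2941]
eef_rot: [[-0.897, 0.442, 0.004], [0.442, 0.897, -0.001], [-0.004, 0.001, -1.0]]
force: [-0.2, 0.2, 0.2]
finger_gap: 0.0855
```

Run:
```python
from h import *
for n in ("side","scene","wrist"): snap(n,n+"9")
go(.5829,-.0881,.1229)
crop(load("side9"),250,110,410,250,5,"s9c");crop(load("scene9"),250,130,400,240,5,"c9c")
```

```text
t 11.95 pos [ 0.5819 -0.0878  0.2899] yaw 2.6838 tiltz [-3.4e-03  8.0e-04 -1.0e+00] slide [-0.0016  0.0003  0.167 ] spin 0 gap 0.0852 F [-1.2 -0.3 -0.1] j [-0.22  0.19  1.66  0.    1.3  -1.34]
```

View pics/s9c.png

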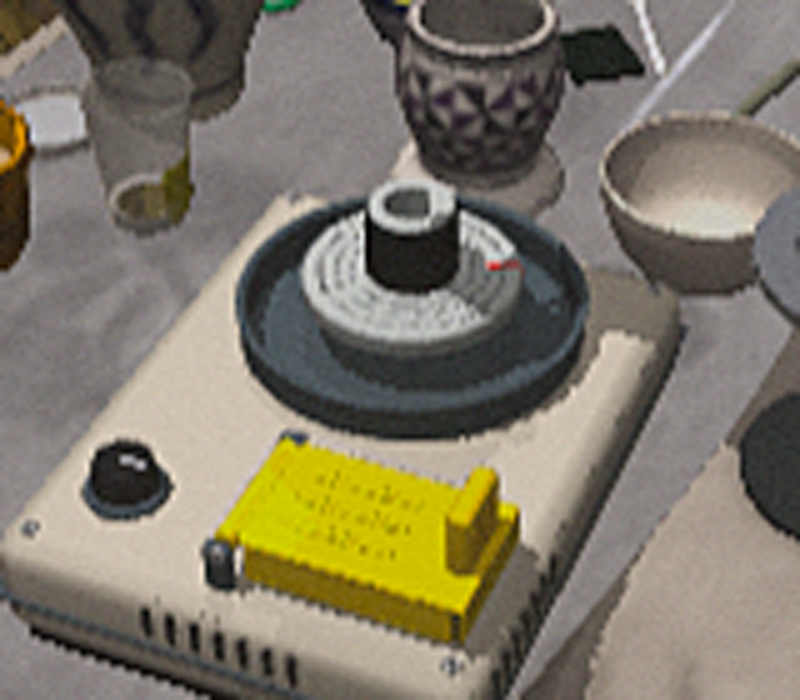

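View pics/wrist9.png

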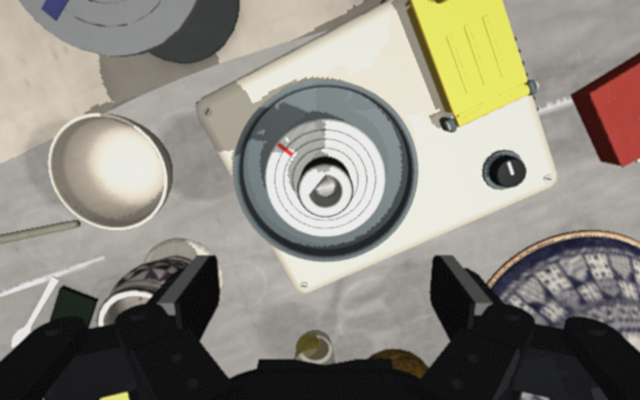

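The head sits in the pan concentric with the spindle, and the cover is still shut. Both hinge ends are visible, at (450,124) and (532,88), so I'll work out the cover geometry.

Run:
```python
from h import *
w=load("wrist9")
a=onplane(w,(450,124),.106);b=onplane(w,(532,88),.106);print("hinge",a,b,(a+b)/2,np.linalg.norm(a-b),"yaw",-np.arctan2((b-a)[0],(b-a)[1]))
# cover top front corners not fully visible; side pic
s=load("side9");W=lambda u,v:(250+u/5,110+v/5)
for q,z in [((218,530),.11),((290,440),.11),((518,508),.11),((465,605),.11)]: print(q,onplane(s,W(*q),z))
print("tab top corners",[onplane(s,W(*q),.145).round(4) for q in [(450,505),(482,468),(497,472),(466,510)]])
# screws on deck (z .08): wrist
for q in [(207,111),(305,285),(549,178)]: print("screw",onplane(w,q,.08))
# head
hsv=cv2.cvtColor(w["frame"],cv2.COLOR_RGB2HSV)
m=((hsv[...,1]<30)&(hsv[...,2]>140)).astype(np.uint8); m[:115]=0;m[242:]=0;m[:,:262]=0;m[:,388:]=0
k=max(cv2.findContours(m,cv2.RETR_EXTERNAL,cv2.CHAIN_APPROX_NONE)[0],key=cv2.contourArea)
print("head",fitc(np.array([onplane(w,q,.117) for q in cv2.convexHull(k)[:,0]])))
m=((hsv[...,1]<60)&(hsv[...,2]<170)).astype(np.uint8)
```

```text
hinge [0.59021598 0.03658471 0.106     ] [0.59293933 0.11261835 0.106     ] [0.59157765 0.07460153 0.106     ] 0.0760823960716653 yaw -0.03580229773775638
(218, 530) [0.59221381 0.10792676 0.11      ]
(290, 440) [0.58791106 0.04421545 0.11      ]
(518, 508) [0.47735541 0.04564801 0.11      ]
(465, 605) [0.47781344 0.10742227 0.11      ]
tab top corners [array([0.4926, 0.0882, 0.145 ]), array([0.4884, 0.0626, 0.145 ]), array([0.4817, 0.0625, 0.145 ]), array([0.4854, 0.0884, 0.145 ])]
screw [ 0.47996576 -0.16297543  0.08      ]
screw [ 0.6891523  -0.16313481  0.08      ]
screw [0.69083802 0.11519663 0.08      ]
head [ 0.58536989 -0.08682505  0.05533651]
```

Run:
```python
from h import *
go(.487,.0755,.22,np.pi)
```

```text
t 11.95 pos [ 0.5819 -0.0878  0.2899] yaw 2.6838 tiltz [-3.4e-03  8.0e-04 -1.0e+00] slide [0.157  0.1046 0.0703] spin -0.4578 gap 0.0852 F [-1.2 -0.3 -0.1] j [-0.22  0.19  1.66  0.    1.3  -1.34]
```

{"name": "play_rows", "arguments": {
  "hand": [0,0,0,0,0,0,0,0,0,0],
  "slide": [
    [0.02,0.013,0],
    [0.05,0.033,0],
    [0.08,0.053,0],
    [0.11,0.073,0],
    [0.14,0.093,0.02],
    [0.157,0.105,0.04],
    [0.157,0.105,0.06],
    [0.157,0.105,0.07],
    [0.157,0.105,0.07],
    [0.157,0.105,0.07]
  ],
  "spin": [-0.1,-0.2,-0.3,-0.4,-0.458,-0.458,-0.458,-0.458,-0.458,-0.458]
}}

```text
t: 12.78
ee_pos: [0.4881, 0.075, 0.2206]
eef_rot: [[-1.0, 0.0, -0.003], [0.0, 1.0, -0.0], [0.003, -0.0, -1.0]]
force: [0.1, -0.5, 1.7]
finger_gap: 0.0857
```

{"name": "play_rows", "arguments": {
  "hand": [0,0,0],
  "slide": [
    [0,0,0],
    [0,0,0],
    [0,0,0]
  ],
  "spin": [0,0,0]
}}

```text
t: 13.03
ee_pos: [0.4898, 0.075, 0.223]
eef_rot: [[-1.0, 0.001, 0.002], [0.001, 1.0, 0.0], [-0.002, 0.0, -1.0]]
force: [0.1, 0.5, -1.0]
finger_gap: 0.0857
```

Run:
```python
from h import *
go(.487,.0755,.1143,np.pi)
w=snap("wrist","w10"); crop(w,220,50,440,240,3.5,"w10c")
```

```text
t 13.03 pos [0.4898 0.075  0.223 ] yaw 3.1408 tiltz [ 2.3e-03  1.0e-04 -1.0e+00] slide [0.0031 0.0005 0.1087] spin -0.0008 gap 0.0857 F [ 0.1  0.5 -1. ] j [ 0.06  0.06  1.94 -0.    1.13 -1.51]
```

View pics/w10.png

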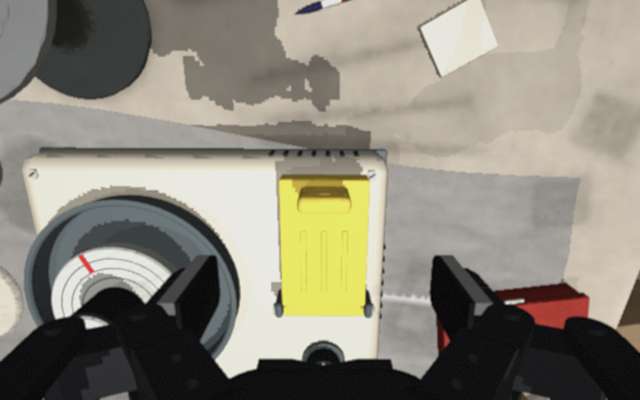

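View pics/w10c.png

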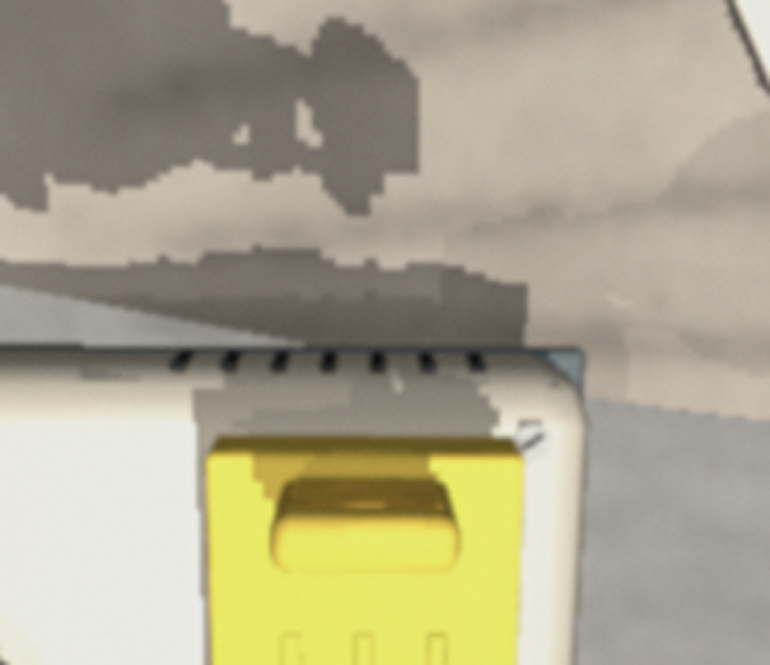

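The wrist view shows the tab top at about (324,206) and the hinge ends at (279,304) and (368,304). The wheel is square with the world axes.

Run:
```python
from h import *
w=load("w10"); D=lambda u,v:(220+u/3.5,50+v/3.5)
print("tab top",[onplane(w,D(*q),.145).round(4) for q in [(365,543),(272,543),(458,543),(365,515),(365,570)]])
print("hinge",onplane(w,(279,304),.106),onplane(w,(368,304),.106))
print("cover front",onplane(w,D(365,452),.11),"rear",onplane(w,(324,315),.11))
go(.487,.0755,.1143,np.pi)
```

```text
tab top [array([0.4882, 0.0763, 0.145 ]), array([0.4882, 0.059 , 0.145 ]), array([0.4882, 0.0936, 0.145 ]), array([0.4828, 0.0763, 0.145 ]), array([0.4935, 0.0763, 0.145 ])]
hinge [0.5857286  0.03851228 0.106     ] [0.58575622 0.11254105 0.106     ]
cover front [0.47864234 0.07627277 0.11      ] rear [0.59353272 0.07594399 0.11      ]
t 13.08 pos [0.4896 0.0751 0.2228] yaw 3.1409 tiltz [ 2.e-03  1.e-04 -1.e+00] slide [0.0028 0.0004 0.1085] spin -0.0007 gap 0.0858 F [-0.4 -0.1  0.2] j [ 0.06  0.06  1.94 -0.    1.13 -1.51]
```

{"name": "play_rows", "arguments": {
  "hand": [0,0,0,0,0,0,0,0],
  "slide": [
    [0,0,0.02],
    [0,0,0.045],
    [0,0,0.065],
    [0,0,0.08],
    [0,0,0.085],
    [0,0,0.085],
    [0,0,0.085],
    [0,0,0.085]
  ],
  "spin": [0,0,0,0,0,0,0,0]
}}

```text
t: 13.75
ee_pos: [0.49, 0.0755, 0.1382]
eef_rot: [[-1.0, -0.0, 0.003], [-0.0, 1.0, 0.0], [-0.003, 0.0, -1.0]]
force: [-0.4, 1.4, 0.4]
finger_gap: 0.0855
```

Run:
```python
from h import *
w=snap("wrist","w11");snap("side","s11"); crop(load("s11"),270,130,400,260,5,"s11c")
go(.488,.0758,.1145,np.pi)
```

```text
t 13.85 pos [0.4899 0.0755 0.1382] yaw -3.1414 tiltz [ 2.9e-03  2.0e-04 -1.0e+00] slide [0.002  0.0003 0.0237] spin 0.0002 gap 0.0853 F [-0.9  0.9  0. ] j [ 0.07  0.17  2.01  0.    0.95 -1.51]
```

View pics/w11.png

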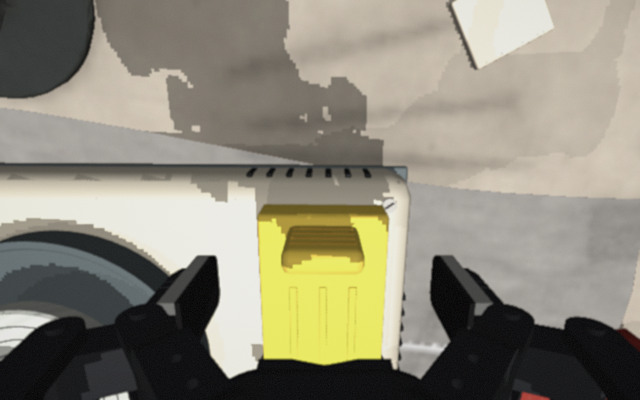

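View pics/s11c.png

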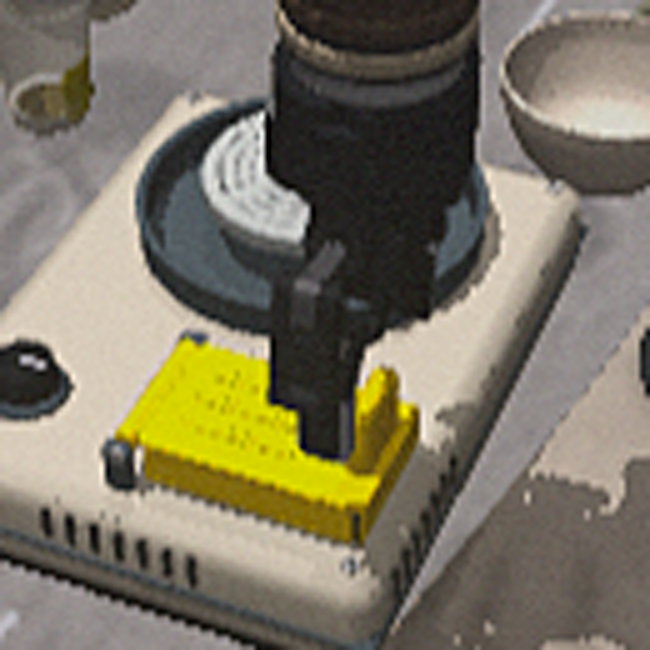

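{"name": "play_rows", "arguments": {
  "hand": [0,0,0,255,255,255,255,255,255,255],
  "slide": [
    [0.002,0,0.01],
    [0.002,0,0.02],
    [0.002,0,0.0235],
    [0.002,0,0.0235],
    [0.002,0,0.0235],
    [0.002,0,0.0235],
    [0.002,0,0.0235],
    [0.002,0,0.0235],
    [0.002,0,0.0235],
    [0.002,0,0.0235]
  ],
  "spin": [0,0,0,0,0,0,0,0,0,0],
  "squeeze": 25
}}

```text
t: 14.68
ee_pos: [0.4869, 0.0747, 0.1137]
eef_rot: [[-1.0, -0.001, 0.0], [-0.001, 1.0, -0.001], [-0.0, -0.001, -1.0]]
force: [-1.4, -4.9, 2.0]
finger_gap: 0.0354
```

Run:
```python
from h import *
snap("wrist","w12"); go(.488,.0758,.1145,np.pi)
th=np.array([0,.05,.1,.15,.2]); 
r=np.hypot(.102,.032);p0=np.arctan2(.032,.102)
th=np.arange(0,1.86,.07)
X=-r*np.cos(p0+th)+.102; Z=r*np.sin(p0+th)-.032
for a,x,z in zip(th,X,Z): print(round(a,2),[round(-x,3),0,round(-z,3)])
```

```text
t 14.73 pos [0.4869 0.0747 0.1137] yaw -3.1407 tiltz [ 5.0e-04 -1.5e-03 -1.0e+00] slide [-0.0011  0.0011 -0.0008] spin 0.0009 gap 0.0356 F [-0.5 -5.4  4.7] j [ 0.06  0.21  2.03 -0.    0.9  -1.51]
0.0 [np.float64(-0.0), 0, np.float64(-0.0)]
0.07 [np.float64(-0.002), 0, np.float64(-0.007)]
0.14 [np.float64(-0.005), 0, np.float64(-0.014)]
0.21 [np.float64(-0.009), 0, np.float64(-0.021)]
0.28 [np.float64(-0.013), 0, np.float64(-0.027)]
0.35 [np.float64(-0.017), 0, np.float64(-0.033)]
0.42 [np.float64(-0.022), 0, np.float64(-0.039)]
0.49 [np.float64(-0.027), 0, np.float64(-0.044)]
0.56 [np.float64(-0.033), 0, np.float64(-0.049)]
0.63 [np.float64(-0.038), 0, np.float64(-0.054)]
0.7 [np.float64(-0.045), 0, np.float64(-0.058)]
0.77 [np.float64(-0.051), 0, np.float64(-0.062)]
0.84 [np.float64(-0.058), 0, np.float64(-0.065)]
0.91 [np.float64(-0.065), 0, np.float64(-0.068)]
0.98 [np.float64(-0.072), 0, np.float64(-0.071)]
1.05 [np.float64(-0.079), 0, np.float64(-0.072)]
1.12 [np.float64(-0.086), 0, np.float64(-0.074)]
1.19 [np.float64(-0.094), 0, np.float64(-0.075)]
1.26 [np.float64(-0.101), 0, np.float64(-0.075)]
1.33 [np.float64(-0.109), 0, np.float64(-0.075)]
1.4 [np.float64(-0.116), 0, np.float64(-0.074)]
1.47 [np.float64(-0.124), 0, np.float64(-0.073)]
1.54 [np.float64(-0.131), 0, np.float64(-0.071)]
1.61 [np.float64(-0.138), 0, np.float64(-0.069)]
1.68 [np.float64(-0.145), 0, np.float64(-0.066)]
1.75 [np.float64(-0.152), 0, np.float64(-0.063)]
1.82 [np.float64(-0.158), 0, np.float64(-0.059)]
```

View pics/w12.png

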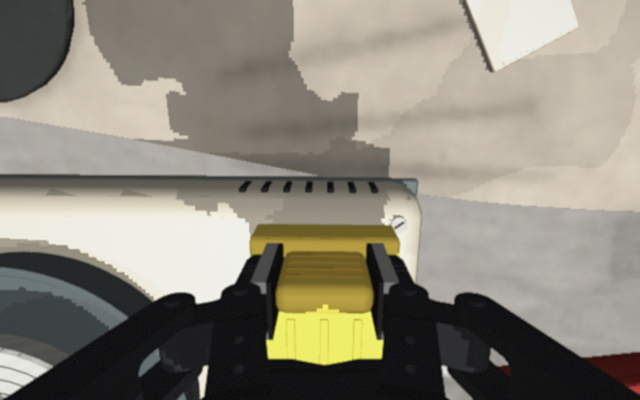

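The tab is pinched with a gap of 35.5 mm. I'll follow the arc in steps.

{"name": "play_rows", "arguments": {
  "hand": [255,255,255,255,255,255,255,255,255,255],
  "slide": [
    [-0.002,0,-0.007],
    [-0.005,0,-0.014],
    [-0.009,0,-0.021],
    [-0.013,0,-0.027],
    [-0.017,0,-0.033],
    [-0.022,0,-0.039],
    [-0.027,0,-0.044],
    [-0.033,0,-0.049],
    [-0.038,0,-0.054],
    [-0.038,0,-0.054]
  ],
  "spin": [0,0,0,0,0,0,0,0,0,0]
}}

```text
t: 15.57
ee_pos: [0.5232, 0.0744, 0.167]
eef_rot: [[-1.0, 0.0, -0.005], [0.0, 1.0, -0.002], [0.005, -0.002, -1.0]]
force: [-3.8, -4.8, 0.6]
finger_gap: 0.0356
```

Run:
```python
from h import *
snap("side","s13"); crop(load("s13"),250,100,400,250,5,"s13c"); go(.526,.075,.168)
```

```text
t 15.62 pos [0.5228 0.0744 0.1667] yaw 3.1414 tiltz [-0.005  -0.0018 -1.    ] slide [-0.0031  0.0005 -0.0013] spin 0 gap 0.0356 F [-4.1 -5.6  2.6] j [ 0.06  0.2   1.91 -0.    1.03 -1.51]
```

View pics/s13c.png

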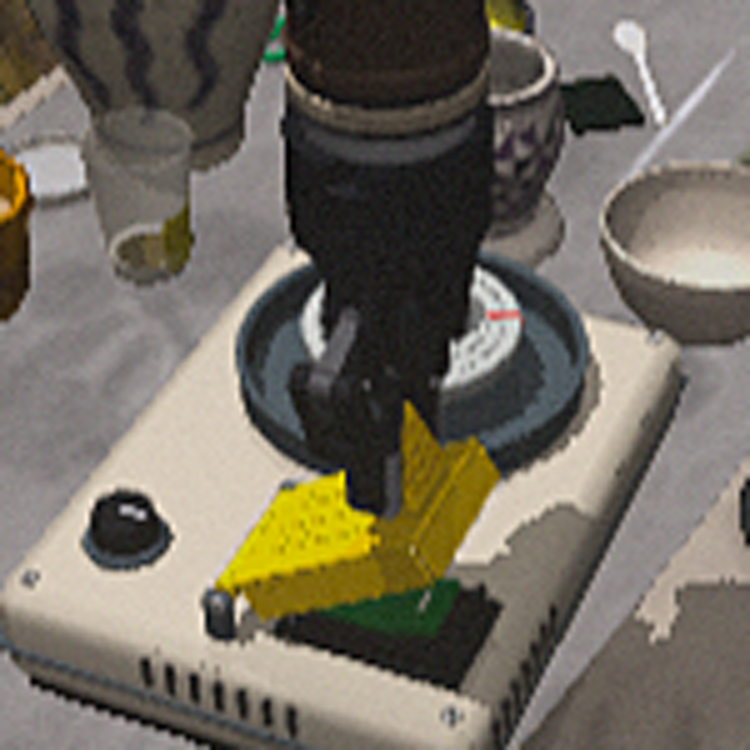

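The cover is rising and pivoting in the pads, so I'll continue.

{"name": "play_rows", "arguments": {
  "hand": [255,255,255,255,255,255,255,255,255,255],
  "slide": [
    [-0.007,0,-0.004],
    [-0.013,0,-0.008],
    [-0.02,0,-0.011],
    [-0.027,0,-0.014],
    [-0.034,0,-0.017],
    [-0.041,0,-0.018],
    [-0.048,0,-0.02],
    [-0.056,0,-0.021],
    [-0.063,0,-0.021],
    [-0.063,0,-0.021]
  ],
  "spin": [0,0,0,0,0,0,0,0,0,0]
}}

```text
t: 16.45
ee_pos: [0.5882, 0.074, 0.1886]
eef_rot: [[-1.0, 0.0, -0.001], [0.0, 1.0, -0.002], [0.001, -0.002, -1.0]]
force: [-1.1, -5.8, 4.0]
finger_gap: 0.0354
```

Run:
```python
from h import *
snap("side","s14"); crop(load("s14"),250,100,400,250,5,"s14c"); go(.588,.075,.189)
```

```text
t 16.5 pos [0.5878 0.074  0.1885] yaw 3.1415 tiltz [-9.0e-04 -2.4e-03 -1.0e+00] slide [-0.0002  0.001  -0.0005] spin 0 gap 0.0355 F [-1.8 -6.   3.5] j [ 0.05  0.29  1.75 -0.    1.1  -1.52]
```

View pics/s14c.png

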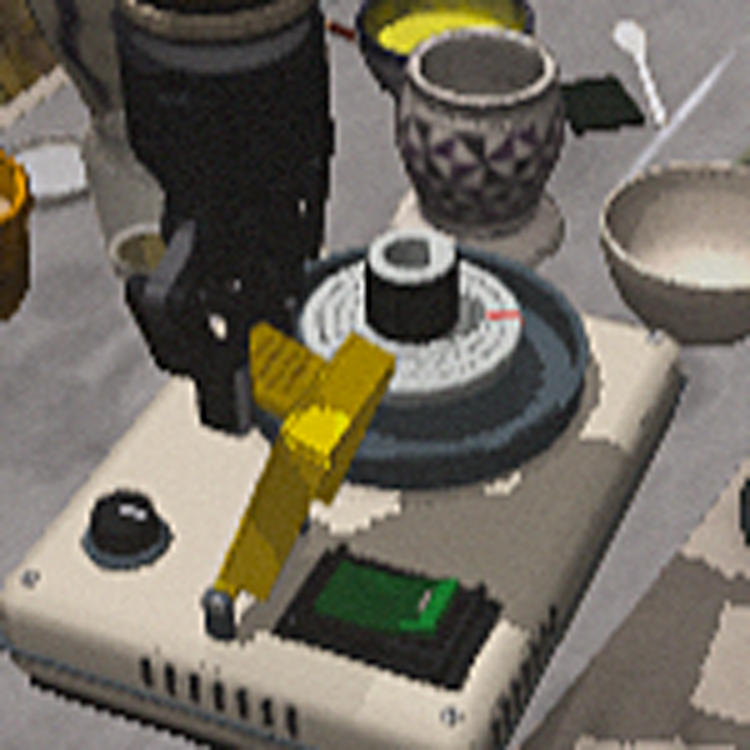

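{"name": "play_rows", "arguments": {
  "hand": [255,255,255,255,255,255,255,255,255],
  "slide": [
    [-0.008,0,0],
    [-0.015,0,0.001],
    [-0.023,0,0.002],
    [-0.03,0,0.004],
    [-0.037,0,0.006],
    [-0.044,0,0.009],
    [-0.051,0,0.012],
    [-0.056,0,0.015],
    [-0.056,0,0.015]
  ],
  "spin": [0,0,0,0,0,0,0,0,0]
}}

```text
t: 17.25
ee_pos: [0.6453, 0.0736, 0.1737]
eef_rot: [[-1.0, 0.0, 0.002], [0.0, 1.0, -0.003], [-0.002, -0.003, -1.0]]
force: [-0.2, -6.5, 3.8]
finger_gap: 0.0354
```

Run:
```python
from h import *
snap("side","s15"); crop(load("s15"),220,100,400,250,4,"s15c"); go(.64,.075,.173)
```

```text
t 17.3 pos [0.645  0.0736 0.1739] yaw 3.1414 tiltz [ 0.002  -0.0028 -1.    ] slide [0.005  0.0014 0.0008] spin 0 gap 0.0355 F [ 1.3 -6.1  3.5] j [ 0.05  0.41  1.62 -0.    1.11 -1.52]
```

View pics/s15c.png

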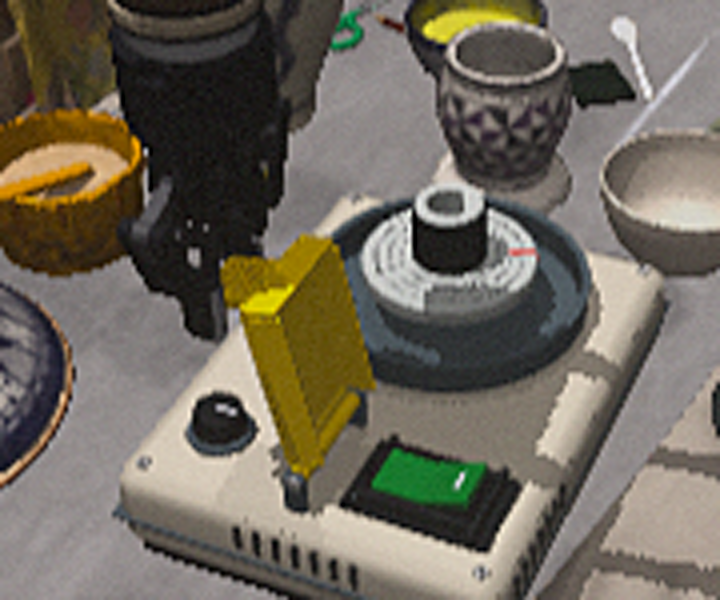

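The cover is past upright, so I'll release it and rise.

{"name": "play_rows", "arguments": {
  "hand": [0,0,0,0,0,0,0,0,0,0],
  "slide": [
    [0,0,0],
    [0,0,0],
    [0,0,0],
    [0,0,0],
    [0,0,0],
    [0,0,0],
    [0,0,-0.02],
    [0,0,-0.05],
    [0,0,-0.08],
    [0,0,-0.1]
  ],
  "spin": [0,0,0,0,0,0,0,0,0,0]
}}

```text
t: 18.13
ee_pos: [0.6446, 0.0758, 0.2764]
eef_rot: [[-1.0, -0.0, 0.003], [-0.0, 1.0, 0.0], [-0.003, 0.0, -1.0]]
force: [0.3, -0.5, -0.4]
finger_gap: 0.085
```

Run:
```python
from h import *
snap("side","s16"); crop(load("s16"),220,100,400,250,4,"s16c"); c=snap("scene","c16");crop(c,220,130,400,240,4,"c16c"); go(.546,.0757,.2)
```

```text
t 18.23 pos [0.6467 0.0759 0.2791] yaw -3.1412 tiltz [ 1.030e-02  7.000e-04 -9.999e-01] slide [ 0.1015 -0.0002  0.078 ] spin 0 gap 0.0853 F [0.5 0.1 0.1] j [ 0.05  0.31  1.53  0.    1.29 -1.52]
```

View pics/s16c.png

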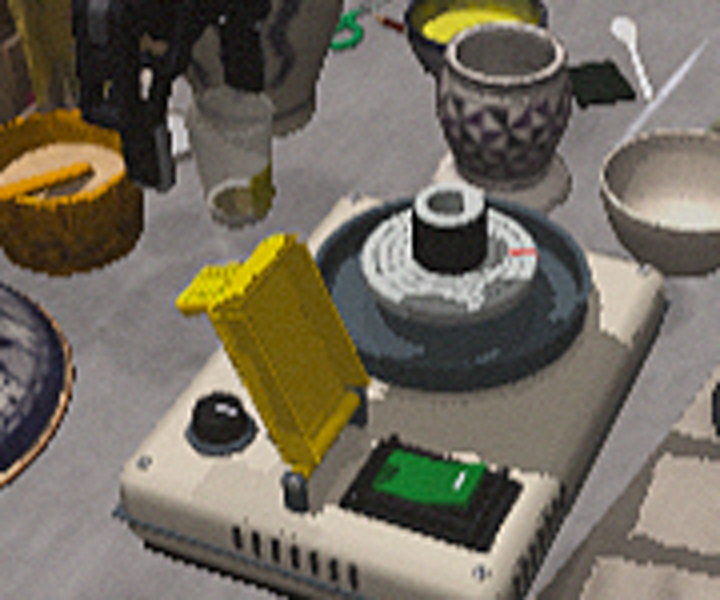

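View pics/c16c.png

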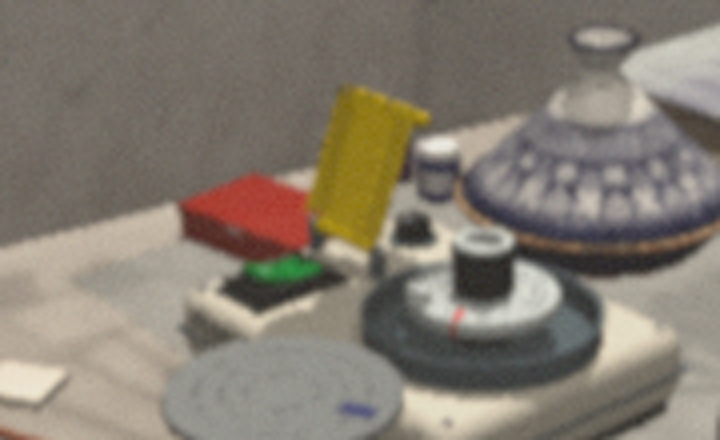

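The cover stands open at its stop by itself, and the green rocker's near wing is up. I'll close the hand, move above the rocker and look.

{"name": "play_rows", "arguments": {
  "hand": [255,255,255,255,255,255,255,255,255,255],
  "slide": [
    [0.015,0,-0.01],
    [0.04,0,-0.01],
    [0.07,0,-0.01],
    [0.1,0,-0.01],
    [0.117,0,-0.01],
    [0.12,0,0],
    [0.12,0,0.03],
    [0.12,0,0.05],
    [0.12,0,0.05],
    [0.12,0,0.05]
  ],
  "spin": [0,0,0,0,0,0,0,0,0,0]
}}

```text
t: 19.07
ee_pos: [0.5224, 0.0754, 0.2209]
eef_rot: [[-1.0, -0.0, -0.005], [-0.0, 1.0, -0.0], [0.005, -0.0, -1.0]]
force: [1.1, 0.4, 0.2]
finger_gap: -0.0
```

Run:
```python
from h import *
w=snap("wrist","w17"); crop(w,240,120,400,280,4,"w17c"); go(.53,.0757,.15,np.pi)
```

```text
t 19.12 pos [0.5238 0.0755 0.2226] yaw -3.1414 tiltz [-0.0011 -0.     -1.    ] slide [-0.0063  0.0002  0.0726] spin 0.0001 gap 0.0001 F [-0.1  0.4  0.6] j [ 0.06  0.13  1.87  0.    1.14 -1.51]
```

View pics/w17.png

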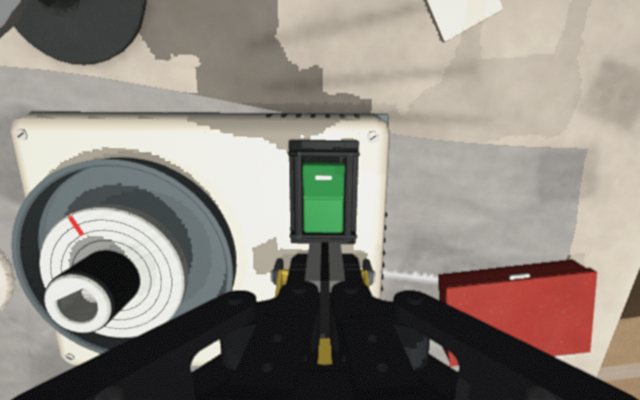

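View pics/w17c.png

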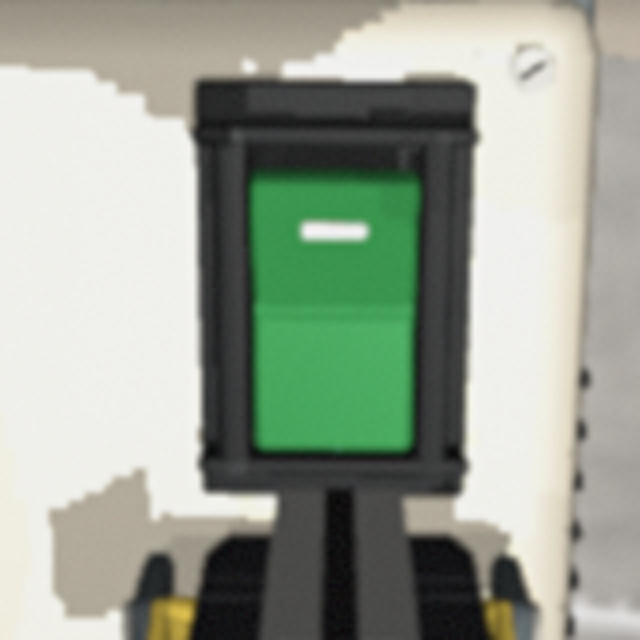

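The wrist view shows the rocker with its pivot line at row 196 and near edge at row 164. The press point is about (324,172).

Run:
```python
from h import *
w=load("w17")
D=lambda u,v:(240+u/4,120+v/4)
print("pivot",onplane(w,D(335,306),.0935),"end",onplane(w,D(335,178),.104),"mark",onplane(w,D(335,231),.0995),"far end",onplane(w,D(335,450),.0935))
go(.51,.0757,.13,np.pi)
```

```text
pivot [0.52760388 0.07620285 0.0935    ] end [0.50022827 0.07623501 0.104     ] mark [0.51120696 0.07622135 0.0995    ] far end [0.55792573 0.07619805 0.0935    ]
t 19.12 pos [0.5238 0.0755 0.2226] yaw -3.1414 tiltz [-0.0011 -0.     -1.    ] slide [0.0137 0.0002 0.0926] spin 0.0001 gap 0.0001 F [-0.1  0.4  0.6] j [ 0.06  0.13  1.87  0.    1.14 -1.51]
```

{"name": "play_rows", "arguments": {
  "hand": [255,255,255,255,255,255,255,255],
  "slide": [
    [0.008,0,0.02],
    [0.016,0,0.05],
    [0.016,0,0.08],
    [0.016,0,0.1],
    [0.016,0,0.107],
    [0.016,0,0.107],
    [0.016,0,0.107],
    [0.016,0,0.107]
  ],
  "spin": [0,0,0,0,0,0,0,0]
}}

```text
t: 19.78
ee_pos: [0.51, 0.0756, 0.1185]
eef_rot: [[-1.0, -0.0, 0.004], [-0.0, 1.0, 0.0], [-0.004, 0.0, -1.0]]
force: [0.6, -0.1, 0.6]
finger_gap: 0.0
```

Run:
```python
from h import *
snap("side","s18"); crop(load("s18"),250,130,400,260,5,"s18c"); go(.508,.076,.094,np.pi)
```

```text
t 19.83 pos [0.5098 0.0756 0.1185] yaw -3.1414 tiltz [ 4.4e-03  3.0e-04 -1.0e+00] slide [0.0019 0.0004 0.0245] spin 0.0002 gap 0.0001 F [-0.4 -0.2  0.2] j [ 0.06  0.24  1.98  0.    0.92 -1.51]
```

View pics/s18c.png

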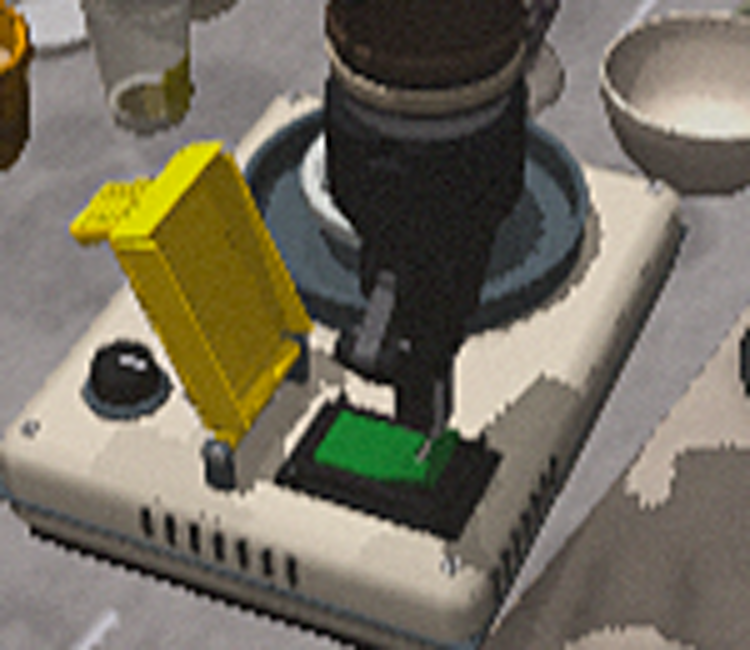

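{"name": "play_rows", "arguments": {
  "hand": [255,255,255,255,255,255,255],
  "slide": [
    [0.001,0,0],
    [0.001,0,0.004],
    [0.001,0,0.008],
    [0.001,0,0.012],
    [0.001,0,0.015],
    [0.001,0,0.018],
    [0.001,0,0.018]
  ],
  "spin": [0,0,0,0,0,0,0]
}}

```text
t: 20.42
ee_pos: [0.5058, 0.0754, 0.0973]
eef_rot: [[-1.0, -0.0, -0.002], [-0.0, 1.0, -0.0], [0.002, -0.0, -1.0]]
force: [-0.6, 0.3, -0.3]
finger_gap: 0.0
```

Run:
```python
from h import *
snap("side","s19"); crop(load("s19"),250,130,400,260,5,"s19c"); go(.508,.076,.0938,np.pi)
```

```text
t 20.47 pos [0.5064 0.0755 0.0976] yaw -3.1413 tiltz [-5.e-04 -1.e-04 -1.e+00] slide [-0.0016  0.0005  0.0038] spin 0.0002 gap 0.0001 F [ 0.2 -0.6  0. ] j [ 0.06  0.27  1.99 -0.    0.88 -1.51]
```

View pics/s19c.png

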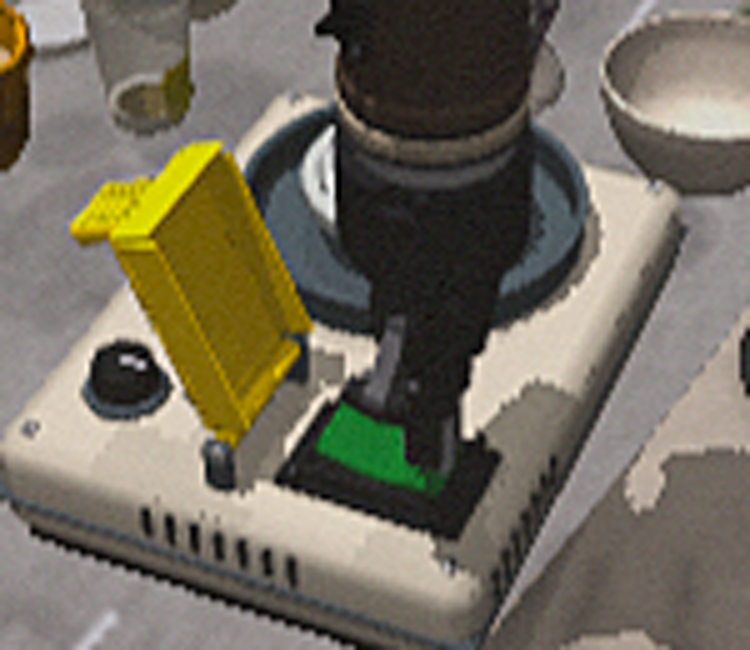

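The near wing is going down, so I'll keep pressing.

{"name": "play_rows", "arguments": {
  "hand": [255,255,255,255,255,255],
  "slide": [
    [-0.001,0,0.001],
    [-0.001,0,0.002],
    [-0.001,0,0.003],
    [-0.001,0,0.004],
    [-0.001,0,0.0045],
    [-0.001,0,0.0045]
  ],
  "spin": [0,0,0,0,0,0]
}}

```text
t: 20.97
ee_pos: [0.5076, 0.0755, 0.0937]
eef_rot: [[-1.0, -0.0, 0.0], [-0.0, 1.0, 0.0], [-0.0, 0.0, -1.0]]
force: [-0.5, 0.0, 1.2]
finger_gap: 0.0
```

{"name": "play_rows", "arguments": {
  "hand": [255,255,255,255],
  "slide": [
    [0,0,0.0005],
    [0,0,0.001],
    [0,0,0.001],
    [0,0,0.001]
  ],
  "spin": [0,0,0,0]
}}

```text
t: 21.3
ee_pos: [0.5076, 0.0755, 0.0935]
eef_rot: [[-1.0, -0.0, -0.0], [-0.0, 1.0, -0.0], [0.0, -0.0, -1.0]]
force: [-3.7, -1.1, 5.9]
finger_gap: -0.0003
```

The rocker is against its stop: force 5.9 N at z = 0.0935. I'll retreat.

{"name": "play_rows", "arguments": {
  "hand": [255,255,255,255,255,255,255,255],
  "slide": [
    [0,0,-0.005],
    [0,0,-0.02],
    [0,0,-0.05],
    [0.01,0,-0.08],
    [0.03,0,-0.11],
    [0.05,0,-0.14],
    [0.05,0,-0.15],
    [0.05,0,-0.15]
  ],
  "spin": [0,0,0,0,0,0,0,0]
}}

```text
t: 21.97
ee_pos: [0.46, 0.0757, 0.2463]
eef_rot: [[-1.0, -0.0, 0.009], [-0.0, 1.0, 0.001], [-0.009, 0.001, -1.0]]
force: [1.0, 1.0, -0.4]
finger_gap: -0.0004
```

{"name": "play_rows", "arguments": {
  "hand": [255,255,255,255,255],
  "slide": [
    [0,0,0],
    [0,0,0],
    [0,0,0],
    [0,0,0],
    [0,0,0]
  ],
  "spin": [0,0,0,0,0]
}}

```text
t: 22.38
ee_pos: [0.4572, 0.0754, 0.2412]
eef_rot: [[-1.0, -0.0, -0.003], [-0.0, 1.0, -0.0], [0.003, -0.0, -1.0]]
force: [0.3, -0.2, -0.9]
finger_gap: 0.0003
```

Run:
```python
from h import *
s=snap("side","s20"); crop(s,220,110,400,250,4,"s20c"); w=snap("wrist","w20"); snap("scene","c20");go(.5,.07,.2)
hsv=cv2.cvtColor(s["frame"],cv2.COLOR_RGB2HSV)
```

```text
t 22.53 pos [0.4575 0.0754 0.2421] yaw -3.1415 tiltz [-1.3e-03 -1.0e-04 -1.0e+00] slide [-0.0425 -0.0054  0.042 ] spin 0 gap -0.0 F [ 0.4  0.1 -0.6] j [ 0.07 -0.02  1.99  0.    1.18 -1.5 ]
```

View pics/s20c.png

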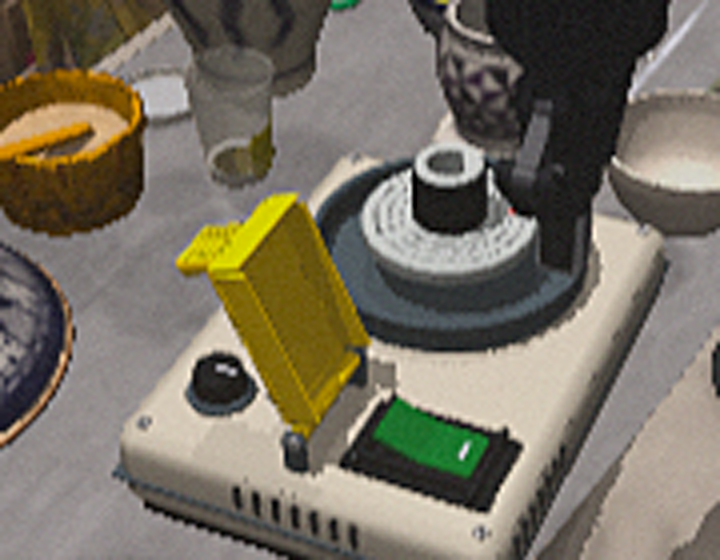

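View pics/w20.png

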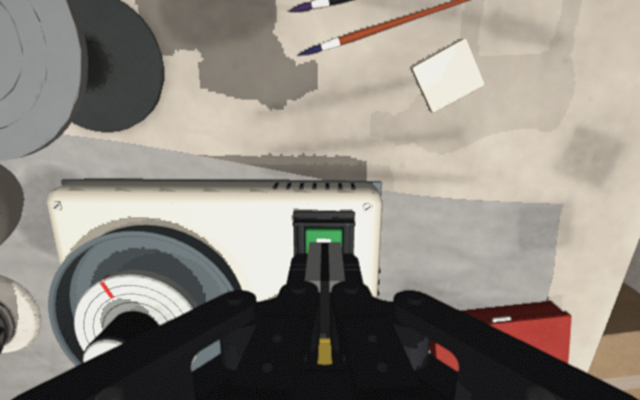

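View pics/c20.png

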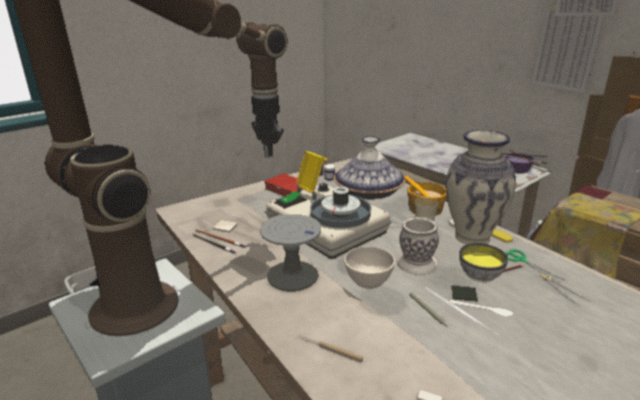

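The near wing is now level, the cover is open, the head is seated, and the bystanders are where they were. The arm is clear of everything, so I'll hand in.

```bash
python3 -c "
from plant import job_done; print(job_done())"
```

```text
the job is handed in; nothing more can be done
None
```

I did all three steps in order and handed the job in at about 22.5 s; the hand-in gives no verdict.

- **Head:** I gripped it by the chuck, turned it 0.88 rad to match the spindle flat, and lowered it. It met the seat at the expected height, with about 8 N more upward force on the tool. A wrist picture afterwards put the head's centre within about 0.5 mm of the measured spindle axis. It was level by eye, and the cover was still shut.
- **Cover:** I pinched the tab at its two ends and swung it along its arc to about 1.8 rad, then released it. It fell back to its stop and stayed there; the angle is judged from the pictures, not measured.
- **Rocker:** I pressed it with the closed fingertips until it stopped at z = 0.0935 m (5.9 N), the height given for fully on. The last side view shows the near wing level and the far wing raised.
- **At hand-in:** The arm was well clear, with forces near zero. The bowl, jar and tin looked unmoved, though I compared them by eye only.

**Checks that disagreed:** Two checks differed by a few millimetres. The hinge's x position varied between views from 0.586 to 0.592 m. The head's position in the hand varied by about 1 mm. Neither caused a problem. An early rough reading of the spindle angle from the side view (0.75 rad) was wrong; the closer wrist views gave 0.43 to 0.47 rad and I used those.

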